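Make up two printer service kits

TASK

Make up two printer service kits from the spares on the grey mat: first put the orange spool and the stepper motor in the blue tray, and only when that kit is complete put the green spool and the cooling fan in the yellow tray. Spools lie flat in the round recesses, the motor (shaft up) and the fan (face up) stand in the square ones, each fully down on the recess floor. Set each part down gently, do not drop it, and leave the white spool, the amber jar, the grey pot and the scraper where they are.

Things in the scene. Friction and masses are not known exactly. Their poses are not given: they have to be found in the camera images.
- spool_orange: Orange full spool of filament lying flat, a solid disc 56 mm in diameter and 34 mm high, about 90 g, with two thin black lines round it and a black hub dot on top. Origin: centre of its underside, z up
- spool_green: Green full spool of filament lying flat, a solid disc 56 mm in diameter and 34 mm high, about 90 g, with two thin black lines round it and a black hub dot on top. Origin: centre of its underside, z up
- spool_white: White full spool of filament lying flat, a solid disc 56 mm in diameter and 34 mm high, about 90 g, with two thin black lines round it and a black hub dot on top. Origin: centre of its underside, z up. Not wanted, stays where it is
- motor: Stepper motor standing shaft up: a square block 42 x 42 mm, black at mid-height with bright aluminium ends (top face aluminium with a dark screw in each corner), and 40 mm high, about 280 g, with a thin steel shaft (5 mm thick, 20 mm tall) in the middle of its top. Origin: centre of its underside, z up, x and y square to its sides
- fan: Cooling fan lying face up: a black square block 40 x 40 mm and 28 mm high, about 60 g, with a grey disc and black blades on its top. Origin: centre of its underside, z up, x and y square to its sides
- jar: Amber glass jar with a black cap and a paper label, 52 mm in diameter, 65 mm high. Origin: centre of its underside. Not wanted, stays where it is
- tray_blue: Blue kit tray, a fixed block 200 x 94 x 14 mm lying flat at any yaw, with two recesses 7 mm deep in its top (recess floors 7 mm above the table): a round one 72 mm in diameter, its centre 47 mm from the origin along -x of the tray, and a square one 58 x 58 mm, sides parallel to the tray's, its centre 58 mm from the origin along +x; both on the tray's long centre line. Origin: centre of its underside, z up, x along its length
- tray_yellow: Yellow kit tray, a fixed block 200 x 94 x 14 mm lying flat at any yaw, with two recesses 7 mm deep in its top (recess floors 7 mm above the table): a round one 72 mm in diameter, its centre 47 mm from the origin along -x of the tray, and a square one 58 x 58 mm, sides parallel to the tray's, its centre 58 mm from the origin along +x; both on the tray's long centre line. Origin: centre of its underside, z up, x along its length
- pot: Dark grey open pot, a printed piece, 60 mm across the rim, 50 mm high, beyond the mat. Origin: centre of its underside. Stays where it is
- scraper: Print scraper (a spatula with a handle), about 200 mm long, lying beyond the mat roughly crosswise. Origin: middle of its length on the table. Stays where it is
Things that resemble listed ones, but are neither listed nor needed, are in the scene too. What is shaped like the tray_yellow but turquoise is not meant.

How it is judged:
On the way, in this order (a step that is already met when the one before it is completed fails the run):
1. the blue kit is complete (orange spool in the round recess, motor in the square one) while the green spool and the fan are not yet in or over the yellow tray (more than 110 mm from its centre) (x of spool_orange in the frame of tray_blue between -0.059 and -0.035 m and y of spool_orange in the frame of tray_blue between -0.012 and 0.012 m and z of spool_orange in the frame of tray_blue between 0.004 and 0.0095 m and angle between each of spool_orange, motor's own z axis and vertical below 0.1 rad and linear speed of each of spool_orange, motor below 0.03 m/s and x of motor in the frame of tray_blue between 0.046 and 0.07 m and y of motor in the frame of tray_blue between -0.012 and 0.012 m and z of motor in the frame of tray_blue between 0.004 and 0.0095 m and horizontal distance between each of spool_green, fan and tray_yellow above 0.11 m), for 0.2 s.
2. the yellow kit is complete too: green spool in the round recess, fan in the square one (x of spool_green in the frame of tray_yellow between -0.059 and -0.035 m and y of spool_green in the frame of tray_yellow between -0.012 and 0.012 m and z of spool_green in the frame of tray_yellow between 0.004 and 0.0095 m and angle between each of spool_green, fan, spool_orange, motor's own z axis and vertical below 0.1 rad and linear speed of each of spool_green, fan, spool_orange, motor below 0.03 m/s and x of fan in the frame of tray_yellow between 0.046 and 0.07 m and y of fan in the frame of tray_yellow between -0.012 and 0.012 m and z of fan in the frame of tray_yellow between 0.004 and 0.0095 m and x of spool_orange in the frame of tray_blue between -0.059 and -0.035 m and y of spool_orange in the frame of tray_blue between -0.012 and 0.012 m and z of spool_orange in the frame of tray_blue between 0.004 and 0.0095 m and x of motor in the frame of tray_blue between 0.046 and 0.07 m and y of motor in the frame of tray_blue between -0.012 and 0.012 m and z of motor in the frame of tray_blue between 0.004 and 0.0095 m), for 0.2 s.
At the end, for the whole second after the job is handed in: Orange spool (round recess) and motor (square) in the blue tray, green spool and fan likewise in the yellow tray, each within 12 mm of its recess centre along and across the tray, underside 4 to 9.5 mm above the table, tilted under 0.1 rad, released and at rest (all of step 2); the robot touches nothing.
It fails at once if the white spool is moved more than 25 mm from its start (distance of spool_white from where it was at the start of the episode above 0.025 m).
It fails at once if the amber jar is moved more than 25 mm from its start (distance of jar from where it was at the start of the episode above 0.025 m).
It fails at once if the grey pot is moved more than 25 mm from its start (distance of pot from where it was at the start of the episode above 0.025 m).
It fails at once if the scraper is moved more than 25 mm from its start (distance of scraper from where it was at the start of the episode above 0.025 m).
It fails at once if a part is dropped or flung: out of the fingers and faster than 0.6 m/s (a fall of about 18 mm) ((linear speed of spool_orange above 0.6 m/s and contact force between the fingers and spool_orange below 0.1 N) or (linear speed of motor above 0.6 m/s and contact force between the fingers and motor below 0.1 N) or (linear speed of spool_green above 0.6 m/s and contact force between the fingers and spool_green below 0.1 N) or (linear speed of fan above 0.6 m/s and contact force between the fingers and fan below 0.1 N)).
It also fails if it takes over 96 s, if anything falls off the work surface, if the arm or the gripper's body presses on something with over 40 N, if the wrist force passes 120 N, or if a joint passes its speed limit or range.

ROBOT

A 6-joint arm with a two-finger parallel gripper is mounted at the origin on the work surface. World frame = base frame: x ahead of the robot, y to its left, z up, the work surface at z = 0. Lengths are in m, angles in rad, forces in N, time in s.
With the tool pointing down it reaches from about 0.225 to 0.875 m from the base axis. Payload 3.4 kg.
Tool frame: the origin (TCP) lies at the very end of the fingers, on their centre line; the grasp point (between the pads) lies 19 mm behind it (grip_depth is the distance from the TCP to the grasp point, in m); x points along the fingers, z is the direction in which the jaws open and shut, and the axes are right-handed (so a half turn about x gives the same grasp; the last joint's range is limited). The gripper opens to 85 mm and grips with 20 to 120 N. Pads are 22 mm wide; open, the fingers measure 114 mm over their backs; the gripper's body (76 mm by 85 mm) begins 54 mm behind the grasp point. The pads swing forward as they close: fully open they stand 13 mm farther back than shut.
Start: joints at [1.075, 0.276, 1.505, -0, 1.361, -0.121], TCP at [0.211, 0.535, 0.231] pointing down, gripper open.
Joint ranges: [-2.89, 2.89], [-0.75, 2.08], [0.22, 2.7], [-1.18, 4.32], [0.11, 2.71], [-2.7, 2.7]. Speed limits (rad/s): [2.57, 2.57, 3.14, 3.14, 3.14, 3.14].

INTERFACE

Orientations are given as a unit quaternion [w, x, y, z].
In Python, from rig import get_state, get_image, sign_off, grip_depth gives the robot as it stands. The module is installed in compiled form; this text tells all that it offers.
- The arm moves only by the tool arm_command, never from a script. Its argument "series" is a list of rows, each an object with "dp": the shift along the tool's x, y, z scaled (see below), a list of three; "angular": the turn, a rotation vector about the tool's x, y, z scaled (see below), a list of three; "gripper": the finger opening in mm, from 0 to 85.4. A call has exactly 8 rows; each row shifts and turns the pose as measured when the row begins, along the tool's axes as they then stand; what a row does not reach is not made up. The controller multiplies each number of a shift by 0.12 m and each number of a turn by 90 degrees. A row lasts 1/8 s, in which the tool goes at most 62.5 mm and 10.7 degrees, less where a joint would pass 70% of its speed; a pose out of reach is approached as far as the arm can. A call with a number of a shift or a turn outside -1 to 1 is refused whole. A call with a gripper value outside its range is refused whole. The fingers move at their own pace and stop on an object; "grip_force" is the grip in N (left out, the last holds). Time passes only in rows, so rows that do not move let the fingers close, or fill a call up. It gives the time, the measured TCP pose, the force and the opening at its end, in the units of the state.
- get_state(): the state, without advancing time (a new reading comes with each control period).
- get_image(name): name is "scene" or "top" or "wrist"; returns a dict with "image" (420x560x3 uint8, blue, green, red), "depth" (420x560 float32, m along the optical axis (not along the pixel's ray), 0 where there is no reading), "mtx" (3x3 intrinsics, pixels), "k1" (the pictures are not rectified: a ray, as slopes to the right and down, at radius r is drawn at 1 + k1 r^2 times it, then the intrinsics apply), "view" (4x4, takes a point from world to camera coordinates); the wrist camera has in their place "mount" (4x4, takes a point from camera to tool coordinates, whose origin is the TCP and whose axes are the tool frame's). Camera axes: x right, y up, looking along -z (the intrinsics and any distortion apply to the point x, -y, -z); pixel columns grow to the right and rows downward; lengths in m; the calibration is good to about 2 mm. A picture is of the moment at which its call begins: read the wrist's pose just before it.
- sign_off(): hands the job in, once; it reports no verdict.
The state is a dict: "clock": time; "qpos": joint angles; "qd": joint speeds; "effort": joint torques, N m; "position": TCP position; "ee_rot": TCP orientation; "contact_force": force on the tool from outside, world axes, zero at the start; "moment": the same for the moment, N m; "width": finger opening in m.
Only numpy, scipy, OpenCV 4.12 (cv2) and the standard library are available. Lean on these libraries where they do the work, as an engineer would, in place of code of your own. Each camera call takes 0.05 s, during which the arm holds its last target. There are 200 camera calls.

## Working session

There is one attempt and no reset: what is moved stays moved. The work goes in short steps, Python scripts to look and compute and a tool call to move; the robot and the scene stay as the last step left them, time stands still between calls to the robot, and variables do not carry over. Pictures are saved under pics/ and viewed, about 12 in all and at most 16, crops included, and the job is handed in when it is done.

Besides the shell and the picture viewer there is one more tool, called after "Call:" as name([rows], argument=value, ...), one row to a line, values as JSON. arm_command: Moves the arm, as the interface text tells. Its arguments: {"type":"object","properties":{"series":{"type":"array","items":{"type":"object","properties":{"dp":{"type":"array","items":{"type":"number"}},"angular":{"type":"array","items":{"type":"number"}},"gripper":{"type":"number"}}}},"grip_force":{"type":"number"}},"required":["series"]}

```bash
mkdir -p pics; python3 - <<'E'
from rig import *
import cv2,numpy as np
s=get_state();print(s);print(grip_depth)
for n in("scene","top"):
    d=get_image(n);cv2.imwrite(f"pics/{n}0.png",d["image"]);np.savez(f"{n}0.npz",**d)
    print(n,d["mtx"],d["k1"],d["view"])
E
```

```text
{'clock': 0.0, 'qpos': array([ 1.07501860e+00,  2.76607485e-01,  1.50611262e+00,  4.25132918e-06,
        1.36070812e+00, -1.21008153e-01]), 'qd': array([-0.00083902,  0.00113243,  0.00105225, -0.00025768,  0.000157  ,
        0.00094849]), 'effort': array([ 7.04158228e-04, -4.16771042e+01, -2.45807219e+01, -1.38625492e-04,
        1.10620927e-02, -6.43234330e-06]), 'position': array([0.21024223, 0.53462661, 0.23044077]), 'ee_rot': array([ 0.58381517, -0.39839856,  0.58496958,  0.39780526]), 'contact_force': array([-0.37508393,  0.61982523,  0.62114952]), 'moment': array([-0.04628535, -0.05055692,  0.00868562]), 'width': 0.08559819421532278}
0.0187
scene [[460.73775129   0.         287.14597722]
 [  0.         460.73775129 215.62640772]
 [  0.           0.           1.        ]] 0.023623989331999686 [[-0.01245137  0.99988993  0.00806815  0.1186833 ]
 [-0.74812245 -0.01466916  0.66339854  0.38344834]
 [ 0.66344387  0.00222425  0.74822275 -1.74377408]
 [ 0.          0.          0.          1.        ]]
top [[438.54184363   0.         278.47620448]
 [  0.         438.54184363 207.84671536]
 [  0.           0.           1.        ]] 0.03695248893017279 [[ 0.00248283 -0.99995325  0.00934488 -0.13818288]
 [ 0.99760714  0.00312245  0.0690669  -0.57937422]
 [-0.06909285  0.00915103  0.99756826 -1.13720857]
 [ 0.          0.          0.          1.        ]]
```

View pics/scene0.png

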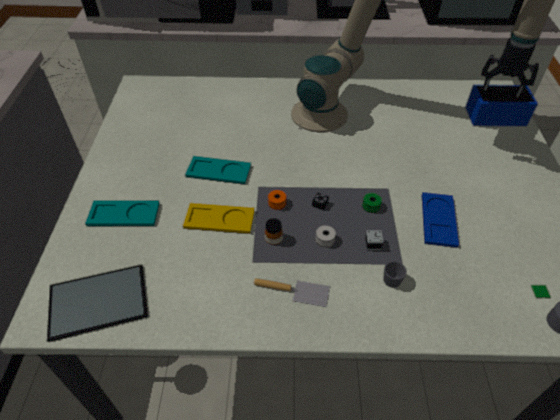

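View pics/top0.png

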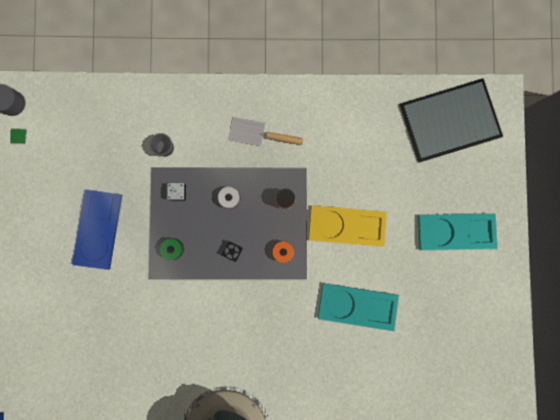

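Scene view: orange spool (277,199), fan (320,201), green spool (372,203), jar (274,230), white spool (326,236), motor (375,238), yellow tray (220,218), blue tray (440,219). Turquoise trays lie at (219,170) and (123,213), and a blue bin at (501,105). The top view agrees. Possible mix-ups (top pixels):
- **Orange spool** (283,252): the wooden scraper handle (283,138), the amber jar (285,199).
- **Green spool** (170,249): the green card (18,136).
- **Motor** (176,191): the fan (230,251).
- **Blue tray** (97,230): the blue bin (0,415).
- **Yellow tray** (347,226): the turquoise trays (457,232) and (358,306).

Next I'll measure these and make one close crop.

```bash
cat > h.py <<'E'
import numpy as np,cv2
from rig import *
from scipy.spatial.transform import Rotation as R
def pose():
    s=get_state();q=s["ee_rot"];T=np.eye(4);T[:3,:3]=R.from_quat([q[1],q[2],q[3],q[0]]).as_matrix();T[:3,3]=s["position"];return T,s
def rays(d,px,T=None):
    px=np.asarray(px,float).reshape(-1,1,2);K=d["mtx"];k=float(d["k1"])
    n=cv2.undistortPoints(px,K,np.array([k,0,0,0.]))[:,0]
    M=np.linalg.inv(d["view"]) if "view" in d else T@d["mount"]
    v=np.c_[n[:,0],-n[:,1],-np.ones(len(n))]@M[:3,:3].T
    return M[:3,3],v
def onplane(d,px,z,T=None):
    o,v=rays(d,px,T);z=np.asarray(z);return (o+v*((z-o[2])/v[:,2])[:,None])
def tri(d1,p1,d2,p2,T1=None,T2=None):
    o1,v1=rays(d1,p1,T1);o2,v2=rays(d2,p2,T2);a,b=v1[0],v2[0]
    t=np.linalg.lstsq(np.c_[a,-b],o2-o1,rcond=None)[0];A=o1+a*t[0];B=o2+b*t[1]
    return (A+B)/2,np.linalg.norm(A-B)
def cloud(d,T=None):  # world points of every pixel from depth
    h,w=d["depth"].shape;g=np.stack(np.meshgrid(np.arange(w),np.arange(h)),-1).reshape(-1,2)
    o,v=rays(d,g,T);return (o+v*d["depth"].reshape(-1,1)).reshape(h,w,3)
def hsv(d): return cv2.cvtColor(d["image"],cv2.COLOR_BGR2HSV)
HUE=dict(orange=((5,150,80),(16,255,255)),green=((50,120,40),(75,255,255)),yellow=((20,150,80),(32,255,255)),blue=((108,140,60),(125,255,255)))
def blob(d,name,roi=None):
    m=cv2.inRange(hsv(d),*HUE[name])
    if roi: k=np.zeros_like(m);x0,y0,x1,y1=roi;k[y0:y1,x0:x1]=255;m&=k
    m=cv2.morphologyEx(m,cv2.MORPH_CLOSE,np.ones((3,3)))
    c=max(cv2.findContours(m,cv2.RETR_EXTERNAL,cv2.CHAIN_APPROX_NONE)[0],key=cv2.contourArea);return c
E
python3 - <<'E'
from h import *
D={n:dict(np.load(n+"0.npz")) for n in("scene","top")}
for n,d in D.items():
    P=cloud(d)
    for col,r in dict(orange=(250,185,300,300),green=(150,185,390,275),yellow=None,blue=(60,180,470,280)).items() if 0 else [("orange",(260,180,300,270)),("green",(150,190,390,270)),("yellow",None),("blue",(60,180,470,280))]:
        c=blob(d,col,r);(u,v),wh,a=cv2.minAreaRect(c)
        z=.014 if col in("yellow","blue") else .034
        box=onplane(d,cv2.boxPoints(cv2.minAreaRect(c)),z)
        m=np.zeros(d["depth"].shape,np.uint8);cv2.drawContours(m,[c],-1,255,-1)
        pts=P[m>0];print(n,col,(round(u),round(v)),"ctr",box.mean(0).round(4),"depth z pct",np.percentile(pts[:,2],[5,50,95]).round(4))
        if z<.02: print(box[:,:2].round(3).tolist())
t=D["top"];s=D["scene"]
for nm,a,b,z in[("orange",(283,252),(277,199),.034),("green",(170,249),(372,203),.034),("motor",(176,191),(375,238),.06),("fan",(230,251),(320,201),.028)]:
    print(nm,[x.round(4) if hasattr(x,'round') else x for x in tri(t,a,s,b)],onplane(t,[a],z).round(4))
crops=[(176,191),(230,251),(97,230),(347,226)]
im=np.hstack([cv2.resize(t["image"][y-45:y+45,x-45:x+45],(200,200),interpolation=cv2.INTER_CUBIC) for x,y in crops])
crops=[(375,238),(320,201),(440,219),(220,218)]
im2=np.hstack([cv2.resize(s["image"][y-40:y+40,x-40:x+40],(200,200),interpolation=cv2.INTER_CUBIC) for x,y in crops])
cv2.imwrite("pics/crop1.png",np.vstack([im,im2]))
E
```

```text
scene orange (276, 198) ctr [ 0.4752 -0.1455  0.034 ] depth z pct [0.01   0.0342 0.038 ]
scene green (372, 202) ctr [0.4841 0.1436 0.034 ] depth z pct [0.0106 0.0336 0.0385]
scene yellow (218, 217) ctr [ 0.5353 -0.3187  0.014 ] depth z pct [0.0058 0.0129 0.018 ]
[[0.575, -0.418], [0.478, -0.428], [0.496, -0.215], [0.592, -0.215]]
scene blue (440, 219) ctr [0.5261 0.3453 0.014 ] depth z pct [0.0056 0.0129 0.018 ]
[[0.424, 0.309], [0.413, 0.416], [0.629, 0.376], [0.638, 0.28]]
top orange (283, 252) ctr [ 0.4655 -0.1484  0.034 ] depth z pct [0.0291 0.033  0.0367]
top green (172, 248) ctr [0.4752 0.1372 0.034 ] depth z pct [0.0276 0.0329 0.0367]
top yellow (347, 225) ctr [ 0.5341 -0.3186  0.014 ] depth z pct [0.0036 0.0114 0.0164]
[[0.497, -0.215], [0.588, -0.223], [0.572, -0.422], [0.481, -0.413]]
top blue (96, 233) ctr [0.5141 0.3408 0.014 ] depth z pct [0.0029 0.0097 0.0156]
[[0.433, 0.399], [0.61, 0.377], [0.595, 0.282], [0.418, 0.305]]
orange [array([ 0.4637, -0.1466,  0.0191]), np.float64(0.0043)] [[ 0.4642 -0.1484  0.034 ]]
green [array([0.471, 0.148, 0.015]), np.float64(0.0006)] [[0.4715 0.1432 0.034 ]]
motor [array([0.6225, 0.1347, 0.0308]), np.float64(0.0064)] [[0.6192 0.1249 0.06  ]]
fan [array([ 0.466 , -0.0105,  0.0154]), np.float64(0.0021)] [[ 0.4663 -0.0107  0.028 ]]
```

View pics/crop1.png

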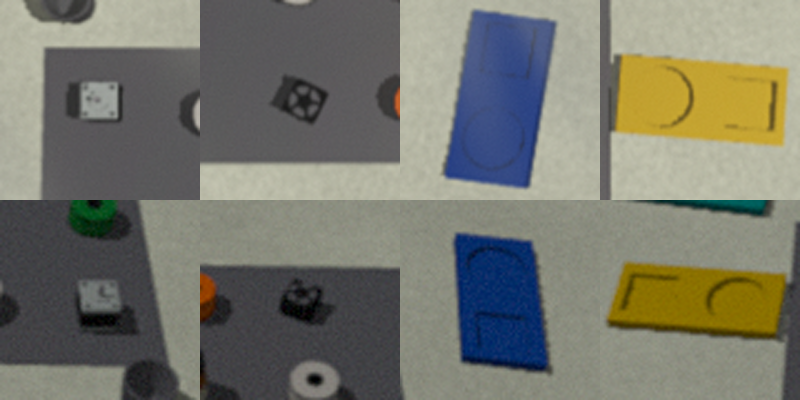

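The crop confirms the motor as aluminium-topped with corner screws and a shaft, and the fan as black with a disc, turned about 25°. The blue tray's square recess is on its far side (+x) and its round one nearer. The yellow tray's round recess is on its +y side. Next I'll look over the blue tray with the wrist camera on the way.

```bash
cat >> h.py <<'E'
def plan(xyz,yaw=None):
    """total shift in tool axes (units of .12 m) and turn about x (units 90deg), for TCP target, pointing down, tool z along world yaw (mod pi)."""
    T,s=pose();Rm=T[:3,:3];y0=np.arctan2(Rm[1,2],Rm[0,2]);d=0
    if yaw is not None: d=(yaw-y0+np.pi/2)%np.pi-np.pi/2
    Rt=np.array([[0,0,-1]]).T*0;z=np.array([np.cos(y0+d),np.sin(y0+d),0]);x=np.array([0,0,-1.]);Rt=np.c_[x,np.cross(z,x),z]
    rv=R.from_matrix(Rm.T@Rt).as_rotvec()/(np.pi/2)
    e=np.array(xyz)-T[:3,3]
    print("at",T[:3,3].round(4),"yaw %.3f"%y0,"q6 %.2f"%s["qpos"][5],"w %.4f F %s t %.2f"%(s["width"],s["contact_force"].round(1),s["clock"]))
    print("err mm",(e*1e3).round(1),"turn",rv.round(4),"| dp now-frame",(Rm.T@e/.12).round(3),"dp final-frame",(Rt.T@e/.12).round(3))
E
python3 - <<'E'
from h import *
d=get_image("wrist");print(d["mtx"],d["mount"],d["k1"])
plan((.50,.34,.28),None)
E
```

```text
[[290.79551779   0.         280.3973936 ]
 [  0.         290.79551779 213.2108894 ]
 [  0.           0.           1.        ]] [[-8.51403008e-04  2.98726313e-01 -9.54338444e-01 -1.42294319e-01]
 [ 5.67683738e-06  9.54338791e-01  2.98726417e-01  7.52321958e-02]
 [ 9.99999638e-01  2.48918946e-04 -8.14222738e-04 -7.48560341e-04]
 [ 0.00000000e+00  0.00000000e+00  0.00000000e+00  1.00000000e+00]] -0.05992611779644585
at [0.2103 0.5347 0.2306] yaw 1.196 q6 -0.12 w 0.0852 F [-0.3  0.2 -0.3] t 0.15
err mm [ 289.7 -194.7   49.4] turn [-0.     -0.0009 -0.0001] | dp now-frame [-0.411 -2.84  -0.627] dp final-frame [-0.411 -2.841 -0.626]
```

Call:
arm_command([
  {"dp":[-0.08,-0.4,-0.09],"angular":[0,0,0],"gripper":85},
  {"dp":[-0.08,-0.4,-0.09],"angular":[0,0,0],"gripper":85},
  {"dp":[-0.08,-0.4,-0.09],"angular":[0,0,0],"gripper":85},
  {"dp":[-0.08,-0.4,-0.09],"angular":[0,0,0],"gripper":85},
  {"dp":[-0.08,-0.4,-0.09],"angular":[0,0,0],"gripper":85},
  {"dp":[-0.08,-0.4,-0.09],"angular":[0,0,0],"gripper":85},
  {"dp":[-0.05,-0.4,-0.09],"angular":[0,0,0],"gripper":85},
  {"dp":[0,0,0],"angular":[0,0,0],"gripper":85},
])

```text
clock: 1.15
position: [0.5033, 0.3361, 0.2922]
ee_rot: [0.582, -0.4, 0.586, 0.399]
contact_force: [-0.5, 0.7, -0.5]
width: 0.085
```

```bash
python3 - <<'E'
from h import *
T,s=pose();d=get_image("wrist");np.savez("w1.npz",T=T,**d);cv2.imwrite("pics/w1.png",d["image"])
plan((.45,-.10,.26),None)
E
```

```text
at [0.5015 0.337  0.292 ] yaw 1.201 q6 -0.72 w 0.0853 F [-0.3  0.5 -0.1] t 1.20
err mm [ -51.5 -437.   -32. ] turn [-0.     -0.0037 -0.0027] | dp now-frame [ 0.284 -0.918 -3.549] dp final-frame [ 0.267 -0.917 -3.551]
```

View pics/w1.png

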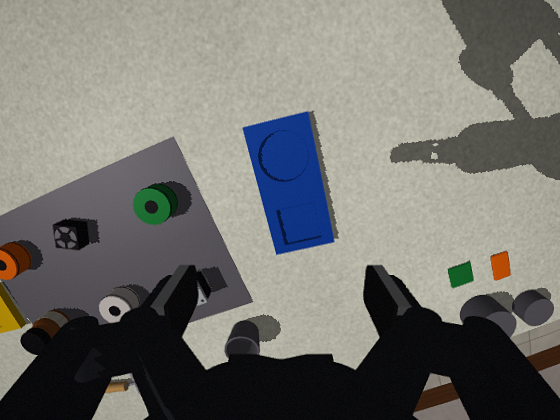

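The wrist view shows the blue tray whole at (290,183), with the round recess at (283,155) and the square one at (300,225). Also in view are the green spool (154,205), fan (72,234), orange spool (8,262) and white spool (118,305). The motor is partly hidden behind a finger at (205,285).

```bash
cat >> h.py <<'E'
def tray(d,col,T=None,z=.014,roi=None,sq=None):
    c=blob(d,col,roi);W=onplane(d,c.reshape(-1,2),z,T)[:,:2]
    r=cv2.minAreaRect((W*1000).astype(np.float32));b=cv2.boxPoints(r)/1000
    e=[b[1]-b[0],b[2]-b[1]];e=max(e,key=np.linalg.norm);e=e/np.linalg.norm(e)
    if e@np.array(sq)<0:e=-e
    ctr=np.array(r[0])/1000
    print(col,"tray ctr",ctr.round(4),"size",np.round(sorted(r[1]),1),"yaw %.4f"%np.arctan2(e[1],e[0]),"round",(ctr-.047*e).round(4),"square",(ctr+.058*e).round(4))
def disc(d,col,T=None,z=.034,roi=None):
    """ellipse of top-face edge via depth mask: points near the top plane"""
    m=np.zeros(d["depth"].shape,np.uint8);cv2.drawContours(m,[blob(d,col,roi)],-1,255,-1)
    P=cloud(d,T);q=P[(m>0)];zt=np.percentile(q[:,2],90)
    k=((m>0)&(P[...,2]>zt-.012)).astype(np.uint8)
    c=max(cv2.findContours(k,cv2.RETR_EXTERNAL,cv2.CHAIN_APPROX_NONE)[0],key=cv2.contourArea)
    W=onplane(d,c.reshape(-1,2),z,T)[:,:2];(x,y),rr=cv2.minEnclosingCircle((W*1000).astype(np.float32))
    M=cv2.moments(c);px=(M["m10"]/M["m00"],M["m01"]/M["m00"])
    # hub dot: dark blob inside
    g=hsv(d)[...,2];hub=((m>0)&(g<45)).astype(np.uint8);hub=cv2.morphologyEx(hub,cv2.MORPH_OPEN,np.ones((3,3)));n,l,st,ce=cv2.connectedComponentsWithStats(hub)
    hp=ce[1+np.argmax(st[1:,4])] if n>1 else px
    print(col,"circle",round(x/1000,4),round(y/1000,4),"r %.1f"%rr,"ztop(depth) %.4f"%np.median(P[k>0][:,2]),"hub px",np.round(hp,1),"hub xy",onplane(d,[hp],z,T)[0,:2].round(4));return hp
E
python3 - <<'E'
from h import *
d=dict(np.load("w1.npz"));T=d.pop("T")
tray(d,"blue",T,sq=(1,0))
# two-view check of the height: depth and far/near edge
P=cloud(d,T);print("z floor round/sq/rim",[P[v-3:v+4,u-3:u+4,2].mean().round(4) for u,v in[(283,155),(302,225),(290,190)]])
h=disc(d,"green",T,roi=(120,170,200,235))
t=dict(np.load("top0.npz"));disc(t,"green",roi=(150,230,200,270));disc(t,"orange",roi=(260,235,305,270))
p2=disc(t,"green",roi=(150,230,200,270));print(tri(d,h,t,p2,T1=T))
tray(t,"yellow",sq=(0,-1))
E
```

```text
blue tray ctr [0.523  0.3426] size [ 93.7 198.5] yaw -0.1363 round [0.4765 0.349 ] square [0.5805 0.3347]
z floor round/sq/rim [np.float64(0.0068), np.float64(0.0068), np.float64(0.0138)]
green circle 0.4705 0.1474 r 30.1 ztop(depth) 0.0336 hub px [166.3 195.4] hub xy [0.4648 0.1737]
green circle 0.4744 0.139 r 26.7 ztop(depth) 0.0329 hub px [173.3 247.6] hub xy [0.4752 0.1348]
orange circle 0.4658 -0.1476 r 27.6 ztop(depth) 0.0330 hub px [282.8 251.5] hub xy [ 0.4655 -0.148 ]
green circle 0.4744 0.139 r 26.7 ztop(depth) 0.0329 hub px [173.3 247.6] hub xy [0.4752 0.1348]
(array([ 0.47156648,  0.1473128 , -0.02245135]), np.float64(0.004848001518885562))
yellow tray ctr [ 0.5341 -0.3185] size [ 91.4 198.8] yaw -1.6506 round [ 0.5379 -0.2717] square [ 0.5295 -0.3763]
```

Call:
arm_command([
  {"dp":[0,-0.1,-0.5],"angular":[0,0,0],"gripper":85},
  {"dp":[0,-0.1,-0.5],"angular":[0,0,0],"gripper":85},
  {"dp":[0,-0.1,-0.5],"angular":[0,0,0],"gripper":85},
  {"dp":[0,-0.1,-0.5],"angular":[0,0,0],"gripper":85},
  {"dp":[0,-0.1,-0.5],"angular":[0,0,0],"gripper":85},
  {"dp":[0,-0.1,-0.5],"angular":[0,0,0],"gripper":85},
  {"dp":[0,-0.1,-0.5],"angular":[0,0,0],"gripper":85},
  {"dp":[0,-0.1,0],"angular":[0,0,0],"gripper":85},
])

```text
clock: 2.2
position: [0.4329, -0.0917, 0.2902]
ee_rot: [0.577, -0.402, 0.584, 0.405]
contact_force: [1.0, 0.7, -0.4]
width: 0.0851
```

```bash
python3 - <<'E'
from h import *
T,s=pose();d=get_image("wrist");np.savez("w2.npz",T=T,**d);cv2.imwrite("pics/w2.png",d["image"])
plan((.465,-.148,.15),None)
E
```

```text
at [ 0.4353 -0.0904  0.2901] yaw 1.217 q6 -1.58 w 0.0847 F [ 2.3 -0.2 -0.2] t 2.25
err mm [  29.7  -57.6 -140.1] turn [-0.     -0.0017 -0.0051] | dp now-frame [ 1.165 -0.408 -0.362] dp final-frame [ 1.168 -0.398 -0.365]
```

View pics/w2.png

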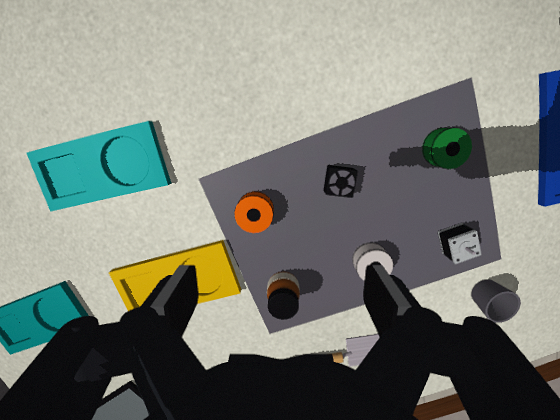

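This view shows orange (254,214), fan (342,181), green (453,148), motor (463,245), jar (283,295), white spool (374,262), and the yellow tray (177,275) partly behind a finger.

```bash
cat >> h.py <<'E'
def hub(d,p,r=14):
    g=hsv(d)[...,2];m=np.zeros_like(g);cv2.circle(m,p,r,255,-1);k=((g<40)&(m>0)).astype(np.uint8)
    n,l,st,ce=cv2.connectedComponentsWithStats(k);return ce[1+np.argmax(st[1:,4])]
def topface(d,p,T=None,win=45,tol=.006,zmin=.02,zmax=.07):
    P=cloud(d,T);u,v=p;Q=P[v-win:v+win,u-win:u+win];z=Q[...,2]
    zt=np.median(P[v-6:v+7,u-6:u+7,2]);k=(np.abs(z-zt)<tol).astype(np.uint8)
    k=cv2.morphologyEx(k,cv2.MORPH_OPEN,np.ones((3,3)));n,l,st,ce=cv2.connectedComponentsWithStats(k)
    i=1+np.argmax(st[1:,4]);c=max(cv2.findContours((l==i).astype(np.uint8),cv2.RETR_EXTERNAL,cv2.CHAIN_APPROX_NONE)[0],key=cv2.contourArea)
    zm=np.median(z[l==i]);px=c.reshape(-1,2)+[u-win,v-win];W=onplane(d,px,zm,T)[:,:2]*1000
    r=cv2.minAreaRect(W.astype(np.float32));(cx,cy),cr=cv2.minEnclosingCircle(W.astype(np.float32))
    print(p,"ztop %.4f"%zm,"rect ctr",np.round(np.array(r[0])/1000,4),np.round(r[1],1),"ang %.3f rad"%np.deg2rad(r[2]),"| circ",round(cx/1e3,4),round(cy/1e3,4),round(cr,1))
E
python3 - <<'E'
from h import *
d=dict(np.load("w2.npz"));T=d.pop("T");e=dict(np.load("w1.npz"));S=e.pop("T");t=dict(np.load("top0.npz"))
for nm,p,z in[("orange",(254,214),.034),("green",(453,149),.034)]:
    h=hub(d,p);print(nm,h.round(1),onplane(d,[h],z,T)[0].round(4))
hg=hub(d,(453,149));h1=hub(e,(152,207));print("green tri w1-w2",tri(e,h1,d,hg,S,T),onplane(e,[h1],.034,S))
ho=hub(d,(254,214));hs=hub(t,(283,251),6);print("orange tri top-w2",tri(t,hs,d,ho,None,T))
for p in[(254,214),(342,181),(463,245),(453,149)]: topface(d,p,T)
topface(e,(72,234),S);topface(e,(154,205),S)
E
```

```text
orange [253.1 214.4] [ 0.4644 -0.147   0.034 ]
green [452.5 148.6] [0.4716 0.1445 0.034 ]
green tri w1-w2 (array([0.47134811, 0.14441234, 0.03415552]), np.float64(0.00034164385370046826)) [[0.471194   0.14437126 0.034     ]]
orange tri top-w2 (array([ 0.46806397, -0.14753613,  0.02360827]), np.float64(0.0036357003839952583))
(254, 214) ztop 0.0338 rect ctr [ 0.4645 -0.1465] [53.7 54.2] ang 1.215 rad | circ 0.4644 -0.1466 28.4
(342, 181) ztop 0.0284 rect ctr [ 0.4649 -0.0136] [40.6 40.3] ang 1.107 rad | circ 0.4649 -0.0136 27.3
(463, 245) ztop 0.0406 rect ctr [0.6191 0.1317] [44.6 44.9] ang 0.021 rad | circ 0.619 0.131 29.0
(453, 149) ztop 0.0339 rect ctr [0.4707 0.1432] [57.3 54.2] ang 1.227 rad | circ 0.4705 0.143 29.1
(72, 234) ztop 0.0278 rect ctr [ 0.4642 -0.0105] [43.  41.5] ang 1.112 rad | circ 0.4646 -0.011 28.4
(154, 205) ztop 0.0336 rect ctr [0.4716 0.1459] [55.7 56.8] ang 0.342 rad | circ 0.4717 0.1456 29.2
```

Two views agree on the heights: spool top 34 mm, fan 28 mm, motor 40.6 mm, recess floors about 7 mm. Orange is at (0.4645, -0.147). I'll approach it now.

Call:
arm_command([
  {"dp":[0.2,-0.1,-0.09],"angular":[0,0,0],"gripper":85.4},
  {"dp":[0.3,-0.1,-0.09],"angular":[0,0,0],"gripper":85.4},
  {"dp":[0.3,-0.1,-0.09],"angular":[0,0,0],"gripper":85.4},
  {"dp":[0.3,-0.1,-0.09],"angular":[0,0,0],"gripper":85.4},
  {"dp":[0.25,0,0],"angular":[0,0,0],"gripper":85.4},
  {"dp":[0.25,0,0],"angular":[0,0,0],"gripper":85.4},
  {"dp":[0,0,0],"angular":[0,0,-0.005],"gripper":85.4},
  {"dp":[0,0,0],"angular":[0,0,0],"gripper":85.4},
])

```text
clock: 3.25
position: [0.4704, -0.1286, 0.0931]
ee_rot: [0.578, -0.409, 0.573, 0.412]
contact_force: [0.2, 0.2, 0.3]
width: 0.0852
```

```bash
python3 - <<'E'
from h import *
T,s=pose();d=get_image("wrist");np.savez("w3.npz",T=T,**d);cv2.imwrite("pics/w3.png",d["image"])
plan((.4645,-.147,.009),None)
from h import rays
X=np.linalg.inv(T@d["mount"])@np.array([.4645,-.147,.034,1]);n=np.array([X[0],-X[1]])/-X[2]
print("expected px",n*d["mtx"][0,0]+d["mtx"][:2,2])
try:h=hub(d,tuple(int(v) for v in n*d["mtx"][0,0]+d["mtx"][:2,2]),25);print(h,onplane(d,[h],.034,T))
except Exception as e:print(e)
E
```

```text
at [ 0.4704 -0.1287  0.0932] yaw 1.239 q6 -1.66 w 0.0854 F [-0.2  0.6  0.9] t 3.30
err mm [ -5.9 -18.3 -84.2] turn [-0.      0.005   0.0004] | dp now-frame [ 0.7   -0.003 -0.165] dp final-frame [ 0.702 -0.003 -0.16 ]
expected px [254.50592538 229.48228389]
[254.41598361 229.5204918 ] [[ 0.46451026 -0.14708831  0.034     ]]
```

View pics/w3.png

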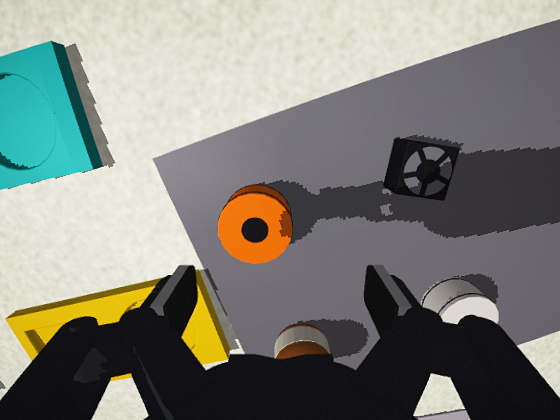

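Orange is confirmed on target at (254,229). The fingertips show at (190,266) and (372,266). I'll centre the gripper and go down.

Call:
arm_command([
  {"dp":[0.05,0,-0.1],"angular":[0,0.005,0],"gripper":85.4},
  {"dp":[0.05,0,-0.06],"angular":[0,0,0],"gripper":85.4},
  {"dp":[0.2,0,0],"angular":[0,0,0],"gripper":85.4},
  {"dp":[0.2,0,0],"angular":[0,0,0],"gripper":85.4},
  {"dp":[0.12,0,0],"angular":[0,0,0],"gripper":85.4},
  {"dp":[0.08,0,0],"angular":[0,0,0],"gripper":85.4},
  {"dp":[0,0,0],"angular":[0,0,0],"gripper":85.4},
  {"dp":[0,0,0],"angular":[0,0,0],"gripper":85.4},
])

```text
clock: 4.3
position: [0.4672, -0.1532, 0.0102]
ee_rot: [0.578, -0.414, 0.575, 0.406]
contact_force: [0.3, -0.0, 0.2]
width: 0.0857
```

```bash
python3 - <<'E'
from h import *
plan((.4645,-.147,.009),None)
d=dict(np.load("w3.npz"));T=d.pop("T");P=cloud(d,T)
L=(P-T[:3,3])@T[:3,:3]   # tool coords
for sgn in(-1,1):
    m=(L[...,2]*sgn>.03)&(L[...,2]*sgn<.075)&(np.abs(L[...,1])<.02)&(L[...,0]>-.06)&(L[...,0]<.01)
    q=L[m];print(sgn,m.sum(),np.percentile(q[:,0],[50,90,98]).round(4),"y",np.percentile(q[:,1],[2,98]).round(4),"z",np.percentile(q[:,2],[2,98]).round(4))
E
```

```text
at [ 0.4672 -0.1532  0.0102] yaw 1.236 q6 -1.69 w 0.0857 F [ 0.3 -0.   0.2] t 4.30
err mm [-2.7  6.2 -1.2] turn [ 0.     -0.0016  0.0076] | dp now-frame [0.01  0.038 0.041] dp final-frame [0.01  0.038 0.041]
-1 3004 [-0.0402 -0.0214 -0.0156] y [-0.0105  0.0122] z [-0.065  -0.0429]
1 2979 [-0.0403 -0.0214 -0.0158] y [-0.0106  0.0121] z [0.0416 0.0638]
```

Call:
arm_command([
  {"dp":[0.02,0.038,0.041],"angular":[0,0,0.007],"gripper":85.4},
  {"dp":[0.02,0,0],"angular":[0,0,0],"gripper":85.4},
  {"dp":[0,0,0],"angular":[0,0,0],"gripper":50},
  {"dp":[0,0,0],"angular":[0,0,0],"gripper":40},
  {"dp":[0,0,0],"angular":[0,0,0],"gripper":40},
  {"dp":[0,0,0],"angular":[0,0,0],"gripper":40},
  {"dp":[0,0,0],"angular":[0,0,0],"gripper":40},
  {"dp":[0,0,0],"angular":[0,0,0],"gripper":40},
], grip_force=50)

```text
clock: 5.3
position: [0.4654, -0.1468, 0.0067]
ee_rot: [0.576, -0.411, 0.576, 0.408]
contact_force: [-0.0, 0.5, 1.1]
width: 0.0546
```

```bash
cat >> h.py <<'E'
def tips(d,T):
    L=(cloud(d,T)-T[:3,3])@T[:3,:3]
    for sgn in(-1,1):
        m=(L[...,2]*sgn>.015)&(L[...,2]*sgn<.075)&(np.abs(L[...,1])<.013)&(L[...,0]>-.06)&(L[...,0]<.01)
        q=L[m];print("tip",sgn,m.sum(),np.percentile(q[:,0],[90,98]).round(4),"z",np.percentile(q[:,2],[2,98]).round(4))
E
python3 - <<'E'
from h import *
T,s=pose();d=get_image("wrist");cv2.imwrite("pics/w4.png",d["image"]);np.savez("w4.npz",T=T,**d)
plan((.4645,-.147,.12),None);tips(d,T)
E
```

```text
at [ 0.4654 -0.1468  0.0067] yaw 1.237 q6 -1.68 w 0.0549 F [-0.2  0.8  0.5] t 5.35
err mm [ -0.9  -0.2 113.3] turn [ 0.     -0.0018  0.0021] | dp now-frame [-0.944  0.003 -0.006] dp final-frame [-0.944  0.006 -0.004]
tip -1 8503 [0.0067 0.0075] z [-0.0725 -0.0166]
tip 1 8460 [0.0061 0.0068] z [0.0166 0.0726]
```

View pics/w4.png

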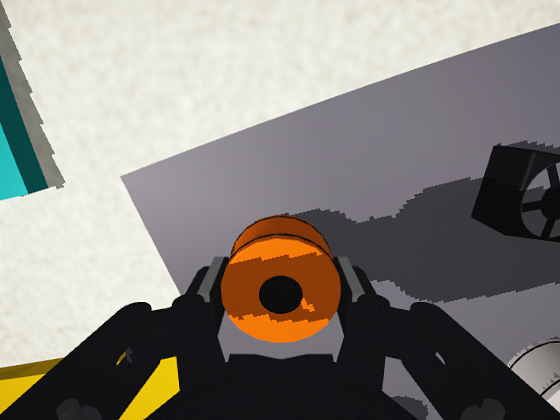

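The spool is gripped centrally, with the hub at (281,294) and the width at 55 mm. Lift it and carry it to the blue round recess.

Call:
arm_command([
  {"dp":[-0.15,0,0],"angular":[0,0,0],"gripper":40},
  {"dp":[-0.3,0,0],"angular":[0,0,0],"gripper":40},
  {"dp":[-0.3,0,0.1],"angular":[0,0,0],"gripper":40},
  {"dp":[-0.1,0.1,0.3],"angular":[0,0,0],"gripper":40},
  {"dp":[0,0.145,0.45],"angular":[0,0,0],"gripper":40},
  {"dp":[0,0.145,0.45],"angular":[0,0,0],"gripper":40},
  {"dp":[0,0.145,0.45],"angular":[0,0,0],"gripper":40},
  {"dp":[0,0.145,0.45],"angular":[0,0,0],"gripper":40},
])

```text
clock: 6.35
position: [0.4774, 0.1334, 0.1108]
ee_rot: [0.579, -0.409, 0.577, 0.405]
contact_force: [0.9, -0.3, -1.1]
width: 0.0544
```

```bash
python3 -c "
from h import *
plan((.4765,.349,.08))"
```

```text
at [0.4774 0.1334 0.1108] yaw 1.227 q6 -1.09 w 0.0544 F [ 0.9 -0.3 -1.1] t 6.35
err mm [ -0.9 215.6 -30.8] turn [ 0.     -0.0012  0.0039] | dp now-frame [0.25  0.614 1.69 ] dp final-frame [0.257 0.612 1.689]
```

Call:
arm_command([
  {"dp":[0,0.15,0.42],"angular":[0,0,0.004],"gripper":40},
  {"dp":[0,0.15,0.42],"angular":[0,0,0],"gripper":40},
  {"dp":[0,0.15,0.42],"angular":[0,0,0],"gripper":40},
  {"dp":[0,0.11,0.3],"angular":[0,0,0],"gripper":40},
  {"dp":[0.1,0.05,0.13],"angular":[0,0,0],"gripper":40},
  {"dp":[0.15,0,0],"angular":[0,0,0],"gripper":40},
  {"dp":[0,0,0],"angular":[0,0,0],"gripper":40},
  {"dp":[0,0,0],"angular":[0,0,0],"gripper":40},
])

```text
clock: 7.35
position: [0.4742, 0.3577, 0.0764]
ee_rot: [0.575, -0.41, 0.579, 0.408]
contact_force: [0.0, 0.8, 0.3]
width: 0.0548
```

```bash
python3 -c "
from h import *
plan((.4765,.349,.015))
T,s=pose();d=get_image('wrist');h=hub(d,(281,294),25);z=T[2,3]-.0067+.034;print(h,onplane(d,[h],z,T),z)
try: tray(d,'blue',T,sq=(1,0))
except Exception as e: print(e)
cv2.imwrite('pics/w5.png',d['image'])"
```

```text
at [0.4742 0.3577 0.0764] yaw 1.233 q6 -0.70 w 0.0548 F [0.  0.8 0.3] t 7.35
err mm [  2.3  -8.7 -61.4] turn [-0.     -0.0036 -0.0007] | dp now-frame [ 0.512 -0.043 -0.059] dp final-frame [ 0.512 -0.042 -0.062]
[280.19409938 294.30512422] [[0.47352244 0.35723135 0.10368039]] 0.10368039020452109
blue tray ctr [0.4636 0.3506] size [82.6 93.5] yaw 1.4351 round [0.4572 0.304 ] square [0.4714 0.408 ]
```

Call:
arm_command([
  {"dp":[0.1,-0.04,-0.06],"angular":[0,-0.003,0],"gripper":40},
  {"dp":[0.15,0,0],"angular":[0,0,0],"gripper":40},
  {"dp":[0.12,0,0],"angular":[0,0,0],"gripper":40},
  {"dp":[0.07,0,0],"angular":[0,0,0],"gripper":40},
  {"dp":[0.03,0,0],"angular":[0,0,0],"gripper":40},
  {"dp":[0,0,0],"angular":[0,0,0],"gripper":40},
  {"dp":[0,0,0],"angular":[0,0,0],"gripper":40},
  {"dp":[0,0,0],"angular":[0,0,0],"gripper":40},
])

```text
clock: 8.4
position: [0.4783, 0.3463, 0.0191]
ee_rot: [0.578, -0.408, 0.577, 0.408]
contact_force: [-0.1, 0.3, -1.1]
width: 0.0544
```

```bash
python3 -c "
from h import *
plan((.4765,.349,.0145))"
```

```text
at [0.4783 0.3463 0.0191] yaw 1.230 q6 -0.72 w 0.0544 F [-0.1  0.3 -1.1] t 8.40
err mm [-1.8  2.7 -4.6] turn [-0.      0.0009  0.0013] | dp now-frame [0.039 0.022 0.016] dp final-frame [0.039 0.022 0.016]
```

Call:
arm_command([
  {"dp":[0.025,0.02,0.016],"angular":[0,0,0],"gripper":40},
  {"dp":[0.017,0,0],"angular":[0,0,0],"gripper":40},
  {"dp":[0,0,0],"angular":[0,0,0],"gripper":40},
  {"dp":[0,0,0],"angular":[0,0,0],"gripper":60},
  {"dp":[0,0,0],"angular":[0,0,0],"gripper":72},
  {"dp":[0,0,0],"angular":[0,0,0],"gripper":85.4},
  {"dp":[-0.1,0,0],"angular":[0,0,0],"gripper":85.4},
  {"dp":[-0.3,0,0],"angular":[0,0,0],"gripper":85.4},
])

```text
clock: 9.4
position: [0.4752, 0.3484, 0.0617]
ee_rot: [0.577, -0.408, 0.578, 0.408]
contact_force: [0.8, 0.4, -0.4]
width: 0.0852
```

```bash
python3 -c "
from h import *
plan((.619,.1315,.14),1.59)
T,s=pose();d=get_image('wrist');cv2.imwrite('pics/w6.png',d['image'])
disc(d,'orange',T,z=.041)
"
```

```text
at [0.4752 0.3484 0.0617] yaw 1.231 q6 -0.72 w 0.0852 F [ 0.8  0.4 -0.4] t 9.40
err mm [ 143.8 -216.9   78.3] turn [-0.2288 -0.0011 -0.0007] | dp now-frame [-0.651 -1.732 -1.305] dp final-frame [-0.652 -1.164 -1.83 ]
orange circle 0.4744 0.3496 r 28.9 ztop(depth) 0.0408 hub px [283.2 251.9] hub xy [0.4761 0.3491]
```

View pics/w6.png

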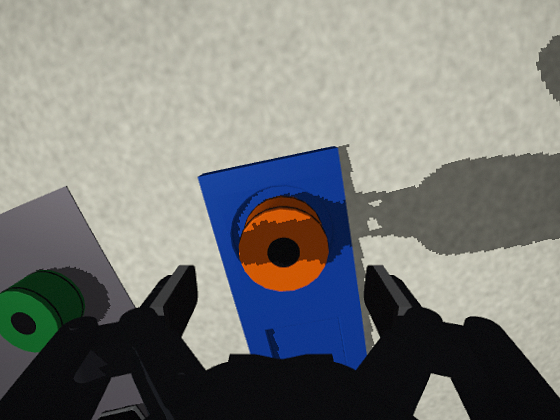

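Orange sits down in the round recess: hub at (283,252), top at 40.8 mm, centred within 1 mm. Now the motor.

Call:
arm_command([
  {"dp":[-0.25,0,0],"angular":[-0.08,0,0],"gripper":85.4},
  {"dp":[-0.25,0,0],"angular":[-0.08,0,0],"gripper":85.4},
  {"dp":[-0.15,0,0],"angular":[-0.07,0,0],"gripper":85.4},
  {"dp":[0,-0.25,-0.38],"angular":[0,0,0],"gripper":85.4},
  {"dp":[0,-0.25,-0.38],"angular":[0,0,0],"gripper":85.4},
  {"dp":[0,-0.25,-0.38],"angular":[0,0,0],"gripper":85.4},
  {"dp":[0,-0.24,-0.38],"angular":[0,0,0],"gripper":85.4},
  {"dp":[0,-0.18,-0.28],"angular":[0,0,0],"gripper":85.4},
])

```text
clock: 10.45
position: [0.6317, 0.138, 0.16]
ee_rot: [-0.499, 0.513, -0.481, -0.507]
contact_force: [0.0, 0.4, 0.7]
width: 0.0857
```

```bash
python3 -c "
from h import *
plan((.619,.1315,.08),1.59)
T,s=pose();d=get_image('wrist');cv2.imwrite('pics/w7.png',d['image']);np.savez('w7.npz',T=T,**d)
X=np.linalg.inv(T@d['mount'])@np.array([.619,.1315,.04,1]);p=np.array([X[0],-X[1]])/-X[2]*d['mtx'][0,0]+d['mtx'][:2,2];print(p)
topface(d,tuple(int(v)+10 for v in p),T,win=75,tol=.005)
"
```

```text
at [0.6317 0.138  0.16  ] yaw 1.612 q6 -1.51 w 0.0857 F [0.  0.4 0.7] t 10.45
err mm [-12.7  -6.5 -80. ] turn [0.0137 0.0069 0.0157] | dp now-frame [ 0.663  0.124 -0.057] dp final-frame [ 0.666  0.107 -0.052]
[273.53239967 190.07504012]
(283, 200) ztop 0.0405 rect ctr [0.621  0.1334] [42.7 41.5] ang 0.011 rad | circ 0.6211 0.1329 28.8
```

View pics/w7.png

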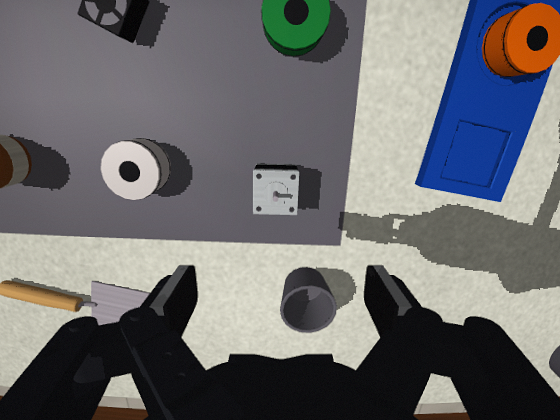

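The motor shows at (276,191), with the shaft up and the pot beyond it at (308,300). Refined pose: (0.620, 0.132), yaw 0.011.

Call:
arm_command([
  {"dp":[0.02,0.1,-0.05],"angular":[0.012,0.007,0.015],"gripper":85.4},
  {"dp":[0.1,0,0],"angular":[0,0,0],"gripper":85.4},
  {"dp":[0.25,0,0],"angular":[0,0,0],"gripper":85.4},
  {"dp":[0.3,0,0],"angular":[0,0,0],"gripper":85.4},
  {"dp":[0.25,0,0],"angular":[0,0,0],"gripper":85.4},
  {"dp":[0.13,0,0],"angular":[0,0,0],"gripper":85.4},
  {"dp":[0.05,0,0],"angular":[0,0,0],"gripper":85.4},
  {"dp":[0,0,0],"angular":[0,0,0],"gripper":85.4},
])

```text
clock: 11.5
position: [0.6199, 0.1316, 0.0245]
ee_rot: [-0.494, 0.508, -0.494, -0.504]
contact_force: [-0.4, -0.7, -0.6]
width: 0.0855
```

```bash
python3 -c "
from h import *
plan((.620,.132,.012),1.581)"
```

```text
at [0.6199 0.1316 0.0245] yaw 1.594 q6 -1.49 w 0.0855 F [-0.4 -0.7 -0.6] t 11.50
err mm [  0.1   0.4 -12.5] turn [ 0.0086 -0.002   0.003 ] | dp now-frame [ 0.104 -0.001  0.004] dp final-frame [ 0.104 -0.001  0.004]
```

Call:
arm_command([
  {"dp":[0.07,0,0.004],"angular":[0.008,-0.002,0.003],"gripper":85.4},
  {"dp":[0.04,0,0],"angular":[0,0,0],"gripper":85.4},
  {"dp":[0,0,0],"angular":[0,0,0],"gripper":50},
  {"dp":[0,0,0],"angular":[0,0,0],"gripper":30},
  {"dp":[0,0,0],"angular":[0,0,0],"gripper":30},
  {"dp":[0,0,0],"angular":[0,0,0],"gripper":30},
  {"dp":[0,0,0],"angular":[0,0,0],"gripper":30},
  {"dp":[0,0,0],"angular":[0,0,0],"gripper":30},
], grip_force=70)

```text
clock: 12.5
position: [0.6223, 0.1323, 0.0135]
ee_rot: [-0.499, 0.504, -0.496, -0.501]
contact_force: [0.0, 1.1, -0.9]
width: 0.0406
```

```bash
python3 -c "
from h import *
plan((.5805,.3347,.11),1.4345)"
```

```text
at [0.6223 0.1323 0.0135] yaw 1.581 q6 -1.48 w 0.0406 F [ 0.   1.1 -0.9] t 12.50
err mm [-41.8 202.4  96.5] turn [0.0931 0.0009 0.0037] | dp now-frame [-0.804  0.327  1.691] dp final-frame [-0.804  0.575  1.624]
```

Call:
arm_command([
  {"dp":[-0.15,0,0],"angular":[0,0,0],"gripper":30},
  {"dp":[-0.3,0,0],"angular":[0.045,0,0],"gripper":30},
  {"dp":[-0.25,0,0],"angular":[0.045,0,0],"gripper":30},
  {"dp":[-0.1,0.07,0.2],"angular":[0,0,0],"gripper":30},
  {"dp":[0,0.13,0.36],"angular":[0,0,0],"gripper":30},
  {"dp":[0,0.13,0.36],"angular":[0,0,0],"gripper":30},
  {"dp":[0,0.13,0.36],"angular":[0,0,0],"gripper":30},
  {"dp":[0,0.09,0.26],"angular":[0,0,0],"gripper":30},
])

```text
clock: 13.5
position: [0.582, 0.3264, 0.12]
ee_rot: [0.537, -0.465, 0.531, 0.461]
contact_force: [0.2, -0.5, -2.5]
width: 0.041
```

```bash
python3 -c "
from h import *
plan((.5805,.3347,.035),1.4345)
T,s=pose();d=get_image('wrist');cv2.imwrite('pics/w8.png',d['image']);np.savez('w8.npz',T=T,**d)"
```

```text
at [0.582  0.3264 0.12  ] yaw 1.429 q6 -1.02 w 0.0410 F [ 0.2 -0.5 -2.5] t 13.50
err mm [ -1.5   8.3 -85. ] turn [-0.0037  0.0018  0.0062] | dp now-frame [0.708 0.029 0.065] dp final-frame [0.708 0.022 0.067]
```

View pics/w8.png

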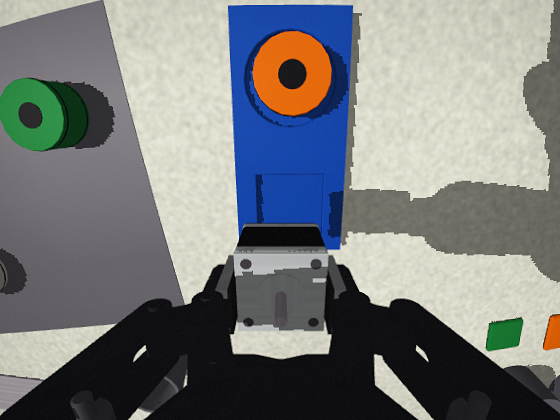

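The motor is held square, with its top centre near (281,292), and the square recess lies at (290,205). I'll compute its offset in the grip.

```bash
python3 -c "
from h import *
d=dict(np.load('w8.npz'));T=d.pop('T')
c=onplane(d,[(246,263.5),(316,264),(313,322),(249,322)],T[2,3]-.0135+.0405,T);m=c.mean(0);print(m,((m-T[:3,3])@T[:3,:3]*1000).round(1))
P=onplane(d,[(256,174),(323,174)],.014,T);print(P.round(4))
o=hub(d,(292,73));print(onplane(d,[o],.041,T))"
```

```text
[0.58109322 0.32583347 0.14697082] [-27.    0.5  -0.6]
[[0.5472 0.3097 0.014 ]
 [0.5554 0.3667 0.014 ]]
[[0.47595039 0.34907073 0.041     ]]
```

Call:
arm_command([
  {"dp":[0.05,0.022,0.067],"angular":[-0.003,0.002,0.006],"gripper":30},
  {"dp":[0.2,0,0],"angular":[0,0,0],"gripper":30},
  {"dp":[0.22,0,0],"angular":[0,0,0],"gripper":30},
  {"dp":[0.15,0,0],"angular":[0,0,0],"gripper":30},
  {"dp":[0.08,0,0],"angular":[0,0,0],"gripper":30},
  {"dp":[0.03,0,0],"angular":[0,0,0],"gripper":30},
  {"dp":[0,0,0],"angular":[0,0,0],"gripper":30},
  {"dp":[0,0,0],"angular":[0,0,0],"gripper":30},
])

```text
clock: 14.55
position: [0.5818, 0.3403, 0.0334]
ee_rot: [0.535, -0.464, 0.53, 0.466]
contact_force: [0.6, -0.5, -3.3]
width: 0.0408
```

```bash
python3 -c "
from h import *
plan((.5805,.3347,.0207),1.4345)"
```

```text
at [0.5818 0.3403 0.0334] yaw 1.435 q6 -1.01 w 0.0408 F [ 0.6 -0.5 -3.3] t 14.55
err mm [ -1.3  -5.6 -12.7] turn [0.0002 0.0042 0.0018] | dp now-frame [ 0.105  0.005 -0.049] dp final-frame [ 0.106  0.005 -0.048]
```

Call:
arm_command([
  {"dp":[0,0.004,-0.048],"angular":[0,0.004,0.002],"gripper":30},
  {"dp":[0,0,0],"angular":[0,0,0],"gripper":30},
  {"dp":[0.05,0,0],"angular":[0,0,0],"gripper":30},
  {"dp":[0.04,0,0],"angular":[0,0,0],"gripper":30},
  {"dp":[0.015,0,0],"angular":[0,0,0],"gripper":30},
  {"dp":[0,0,0],"angular":[0,0,0],"gripper":30},
  {"dp":[0,0,0],"angular":[0,0,0],"gripper":30},
  {"dp":[0,0,0],"angular":[0,0,0],"gripper":30},
])

```text
clock: 15.55
position: [0.5811, 0.3347, 0.0211]
ee_rot: [0.533, -0.465, 0.532, 0.465]
contact_force: [-0.3, 0.3, -3.1]
width: 0.0405
```

```bash
python3 -c "
from h import *
plan((.5805,.3347,.0207),1.4345)"
```

```text
at [0.5811 0.3347 0.0211] yaw 1.435 q6 -1.02 w 0.0405 F [-0.3  0.3 -3.1] t 15.55
err mm [-0.6  0.  -0.4] turn [0.0004 0.0006 0.0009] | dp now-frame [ 0.003  0.005 -0.001] dp final-frame [ 0.003  0.005 -0.001]
```

Call:
arm_command([
  {"dp":[0.008,0,0],"angular":[0,0,0],"gripper":30},
  {"dp":[0,0,0],"angular":[0,0,0],"gripper":45},
  {"dp":[0,0,0],"angular":[0,0,0],"gripper":65},
  {"dp":[0,0,0],"angular":[0,0,0],"gripper":85.4},
  {"dp":[0,0,0],"angular":[0,0,0],"gripper":85.4},
  {"dp":[-0.15,0,0],"angular":[0,0,0],"gripper":85.4},
  {"dp":[-0.4,0,0],"angular":[0,0,0],"gripper":85.4},
  {"dp":[-0.4,0,0],"angular":[0,0,0],"gripper":85.4},
])

```text
clock: 16.55
position: [0.5797, 0.334, 0.1366]
ee_rot: [0.532, -0.465, 0.534, 0.465]
contact_force: [0.6, -0.1, -0.3]
width: 0.0855
```

```bash
python3 -c "
from h import *
plan((.4715,.1445,.12))
T,s=pose();d=get_image('wrist');cv2.imwrite('pics/w9.png',d['image'])
X=np.linalg.inv(T@d['mount'])@np.array([.5805,.3347,.047,1]);p=np.array([X[0],-X[1]])/-X[2]*d['mtx'][0,0]+d['mtx'][:2,2];print(p)
topface(d,tuple(int(v)+9 for v in p),T,win=75,tol=.005)
X=np.linalg.inv(T@d['mount'])@np.array([.476,.349,.041,1]);p=np.array([X[0],-X[1]])/-X[2]*d['mtx'][0,0]+d['mtx'][:2,2];print(p)
h=hub(d,tuple(int(v) for v in p));print(h,onplane(d,[h],.041,T))
"
```

```text
at [0.5797 0.334  0.1366] yaw 1.435 q6 -1.02 w 0.0855 F [ 0.6 -0.1 -0.3] t 16.55
err mm [-108.2 -189.5  -16.6] turn [-0.     -0.001  -0.0017] | dp now-frame [ 0.143  0.679 -1.686] dp final-frame [ 0.138  0.68  -1.686]
[282.49804939 217.44655328]
(291, 226) ztop 0.0475 rect ctr [0.5796 0.3342] [41.8 42.3] ang 1.430 rad | circ 0.58 0.3339 28.9
[282.7768217   81.57052316]
[282.65983607  82.7807377 ] [[0.47570209 0.34897275 0.041     ]]
```

View pics/w9.png

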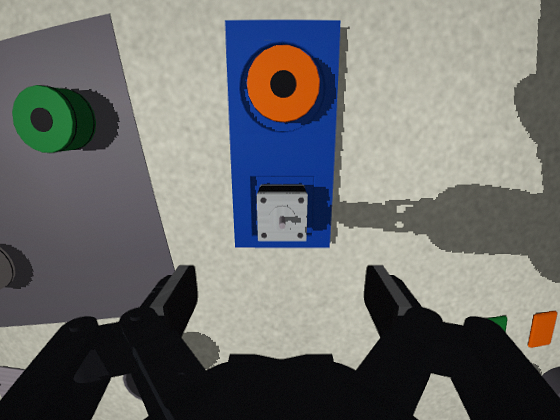

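The blue kit is complete: motor top at 47.5 mm and centred within 1 mm, orange unmoved. Next is the green spool.

Call:
arm_command([
  {"dp":[0,0.12,-0.3],"angular":[0,0,0],"gripper":85.4},
  {"dp":[0,0.15,-0.38],"angular":[0,0,0],"gripper":85.4},
  {"dp":[0,0.15,-0.38],"angular":[0,0,0],"gripper":85.4},
  {"dp":[0,0.15,-0.38],"angular":[0,0,0],"gripper":85.4},
  {"dp":[0.1,0.1,-0.22],"angular":[0,0,0],"gripper":85.4},
  {"dp":[0.2,0,0],"angular":[0,0,0],"gripper":85.4},
  {"dp":[0.1,0,0],"angular":[0,0,0],"gripper":85.4},
  {"dp":[0,0,0],"angular":[0,0,0],"gripper":85.4},
])

```text
clock: 17.6
position: [0.4807, 0.1461, 0.1052]
ee_rot: [0.543, -0.47, 0.521, 0.46]
contact_force: [-0.3, 0.7, 0.3]
width: 0.0855
```

```bash
python3 -c "
from h import *
T,s=pose();d=get_image('wrist');np.savez('w10.npz',T=T,**d)
X=np.linalg.inv(T@d['mount'])@np.array([.4715,.1445,.034,1]);p=np.array([X[0],-X[1]])/-X[2]*d['mtx'][0,0]+d['mtx'][:2,2];print(p)
h=hub(d,tuple(int(v) for v in p));print(h,onplane(d,[h],.034,T))
plan((.4715,.1445,.006))
"
```

```text
[276.48462931 210.12311274]
[275.93514644 209.65899582] [[0.47107061 0.14413535 0.034     ]]
at [0.4812 0.1463 0.1057] yaw 1.437 q6 -1.29 w 0.0849 F [-0.3  0.8  0. ] t 17.65
err mm [ -9.7  -1.8 -99.7] turn [-0.0002  0.0092  0.0209] | dp now-frame [ 0.827  0.106 -0.037] dp final-frame [ 0.831  0.078 -0.025]
```

Call:
arm_command([
  {"dp":[0.05,0.08,-0.03],"angular":[0,0.009,0.02],"gripper":85.4},
  {"dp":[0.2,0,0],"angular":[0,0,0],"gripper":85.4},
  {"dp":[0.25,0,0],"angular":[0,0,0],"gripper":85.4},
  {"dp":[0.15,0,0],"angular":[0,0,0],"gripper":85.4},
  {"dp":[0.08,0,0],"angular":[0,0,0],"gripper":85.4},
  {"dp":[0.03,0,0],"angular":[0,0,0],"gripper":85.4},
  {"dp":[0,0,0],"angular":[0,0,0],"gripper":85.4},
  {"dp":[0,0,0],"angular":[0,0,0],"gripper":85.4},
])

```text
clock: 18.65
position: [0.4748, 0.1462, 0.0146]
ee_rot: [0.532, -0.467, 0.531, 0.465]
contact_force: [-0.4, -0.4, 0.5]
width: 0.0854
```

```bash
python3 -c "
from h import *
plan((.471,.1442,.006))
"
```

```text
at [0.4748 0.1462 0.0146] yaw 1.440 q6 -1.28 w 0.0854 F [-0.4 -0.4  0.5] t 18.65
err mm [-3.8 -2.  -8.6] turn [-0.      0.0001  0.0024] | dp now-frame [ 0.072  0.029 -0.021] dp final-frame [ 0.072  0.029 -0.021]
```

Call:
arm_command([
  {"dp":[0.045,0.029,-0.021],"angular":[0,0,0.002],"gripper":85.4},
  {"dp":[0.035,0,0],"angular":[0,0,0],"gripper":85.4},
  {"dp":[0,0,0],"angular":[0,0,0],"gripper":60},
  {"dp":[0,0,0],"angular":[0,0,0],"gripper":40},
  {"dp":[0,0,0],"angular":[0,0,0],"gripper":40},
  {"dp":[0,0,0],"angular":[0,0,0],"gripper":40},
  {"dp":[0,0,0],"angular":[0,0,0],"gripper":40},
  {"dp":[0,0,0],"angular":[0,0,0],"gripper":40},
], grip_force=50)

```text
clock: 19.65
position: [0.4714, 0.1441, 0.0057]
ee_rot: [0.532, -0.467, 0.531, 0.466]
contact_force: [-0.3, 0.7, 0.9]
width: 0.0549
```

```bash
python3 -c "
from h import *
plan((.538,-.272,.12))
"
```

```text
at [0.4714 0.1441 0.0057] yaw 1.440 q6 -1.28 w 0.0549 F [-0.3  0.7  0.9] t 19.65
err mm [  66.6 -416.1  114.3] turn [-0.      0.0005  0.0015] | dp now-frame [-0.953 -1.004 -3.365] dp final-frame [-0.952 -1.002 -3.366]
```

Call:
arm_command([
  {"dp":[-0.15,0,0],"angular":[0,0,0],"gripper":40},
  {"dp":[-0.35,0,0],"angular":[0,0,0],"gripper":40},
  {"dp":[-0.35,-0.03,-0.1],"angular":[0,0,0],"gripper":40},
  {"dp":[-0.1,-0.09,-0.3],"angular":[0,0,0],"gripper":40},
  {"dp":[0,-0.13,-0.43],"angular":[0,0,0],"gripper":40},
  {"dp":[0,-0.13,-0.43],"angular":[0,0,0],"gripper":40},
  {"dp":[0,-0.13,-0.43],"angular":[0,0,0],"gripper":40},
  {"dp":[0,-0.13,-0.43],"angular":[0,0,0],"gripper":40},
])

```text
clock: 20.65
position: [0.5154, -0.122, 0.1229]
ee_rot: [0.531, -0.469, 0.529, 0.468]
contact_force: [1.3, -0.6, -0.3]
width: 0.0544
```

```bash
python3 -c "
from h import *
plan((.538,-.272,.12))
"
```

```text
at [ 0.5154 -0.122   0.1229] yaw 1.448 q6 -1.81 w 0.0544 F [ 1.3 -0.6 -0.3] t 20.65
err mm [  22.6 -150.    -2.9] turn [-0.      0.0005  0.0018] | dp now-frame [ 0.024 -0.34  -1.218] dp final-frame [ 0.024 -0.34  -1.218]
```

Call:
arm_command([
  {"dp":[0,-0.12,-0.4],"angular":[0,0,0],"gripper":40},
  {"dp":[0,-0.11,-0.4],"angular":[0,0,0],"gripper":40},
  {"dp":[0,-0.08,-0.28],"angular":[0,0,0],"gripper":40},
  {"dp":[0,-0.03,-0.1],"angular":[0,0,0],"gripper":40},
  {"dp":[0,0,0],"angular":[0,0,0.002],"gripper":40},
  {"dp":[0,0,0],"angular":[0,0,0],"gripper":40},
  {"dp":[0,0,0],"angular":[0,0,0],"gripper":40},
  {"dp":[0,0,0],"angular":[0,0,0],"gripper":40},
])

```text
clock: 21.65
position: [0.5374, -0.2711, 0.121]
ee_rot: [0.531, -0.466, 0.53, 0.47]
contact_force: [-0.1, 0.1, -1.0]
width: 0.0545
```

```bash
python3 -c "
from h import *
T,s=pose();d=get_image('wrist');np.savez('w11.npz',T=T,**d);cv2.imwrite('pics/w11.png',d['image'])
h=hub(d,(281,294),25);print(h,onplane(d,[h],T[2,3]-.0057+.034,T))
plan((.538,-.272,.03))
"
```

```text
[280.31132783 296.48462116] [[ 0.53719015 -0.27220162  0.14931012]]
at [ 0.5374 -0.2712  0.1211] yaw 1.445 q6 -2.03 w 0.0547 F [-0.1 -0.2 -0.7] t 21.70
err mm [  0.6  -0.8 -91.1] turn [ 0.      0.0029 -0.0022] | dp now-frame [ 0.759 -0.009 -0.01 ] dp final-frame [ 0.759 -0.006 -0.006]
```

View pics/w11.png

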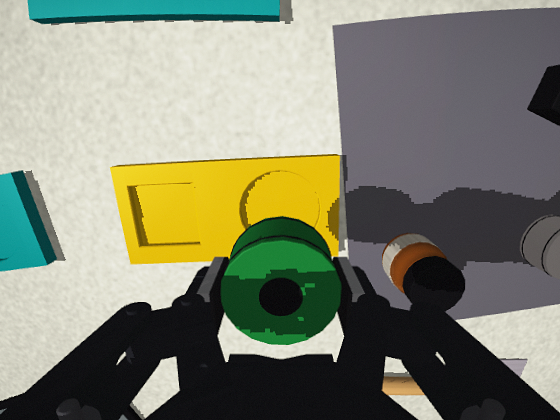

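The tray's round recess shows at (280,200) and its square recess at (166,213). The jar is at (423,270), off to the side. I'll work out the tray pose from this view.

```bash
python3 -c "
from h import *
d=dict(np.load('w11.npz'));T=d.pop('T')
c=onplane(d,[(111,168),(340,156.5),(131.5,264),(344,253)],.014,T)[:,:2];print(c.round(4).tolist())
a,b,g,h=c;u=(a-b);print(np.linalg.norm(u),np.linalg.norm(g-a));u/=np.linalg.norm(u)
n=np.array([-u[1],u[0]]);n=n if n[0]>0 else -n
for org,s in((a,-1),(b,1)):
  ctr=org+u*.1*s+n*.047;print('ctr',ctr.round(4),'yaw',np.arctan2(u[1],u[0]).round(4),'round',(ctr-.047*u).round(4),'sq',(ctr+.058*u).round(4))
print('sq corners',onplane(d,[(129,186),(200,183),(137,246),(201,243)],.014,T)[:,:2].round(4).tolist())
print('jar cap',onplane(d,[(433,284)],.065,T).round(3))
print('rec arc', onplane(d,[(240,207),(280,170),(319,205)],.014,T)[:,:2].round(4).tolist())
w=dict(np.load('w2.npz'));S=w.pop('T');c=onplane(w,[(110,270),(228,241),(243,292),(124,320)],.014,S)[:,:2];print(c.round(4).tolist())
"
```

```text
[[0.4798, -0.4133], [0.4958, -0.215], [0.5723, -0.4208], [0.5862, -0.2171]]
0.19895439895520858 0.09276579906715748
ctr [ 0.5347 -0.3175] yaw -1.6514 round [ 0.5385 -0.2706] sq [ 0.53   -0.3753]
ctr [ 0.5346 -0.3185] yaw -1.6514 round [ 0.5384 -0.2717] sq [ 0.53   -0.3763]
sq corners [[0.4976, -0.4016], [0.5033, -0.338], [0.5546, -0.41], [0.559, -0.3487]]
jar cap [[ 0.598 -0.157  0.065]]
rec arc [[0.5292, -0.3068], [0.5009, -0.2672], [0.5363, -0.2366]]
[[0.4761, -0.4088], [0.496, -0.2039], [0.588, -0.2169], [0.57, -0.4366]]
```

Call:
arm_command([
  {"dp":[0.1,-0.009,0.002],"angular":[0,0.003,-0.002],"gripper":40},
  {"dp":[0.22,0,0],"angular":[0,0,0],"gripper":40},
  {"dp":[0.22,0,0],"angular":[0,0,0],"gripper":40},
  {"dp":[0.15,0,0],"angular":[0,0,0],"gripper":40},
  {"dp":[0.1,0,0],"angular":[0,0,0],"gripper":40},
  {"dp":[0.04,0,0],"angular":[0,0,0],"gripper":40},
  {"dp":[0,0,0],"angular":[0,0,0],"gripper":40},
  {"dp":[0,0,0],"angular":[0,0,0],"gripper":40},
])

```text
clock: 22.7
position: [0.539, -0.2695, 0.0168]
ee_rot: [0.53, -0.469, 0.53, 0.468]
contact_force: [-0.5, -0.6, 0.1]
width: 0.0546
```

```bash
python3 -c "
from h import *
plan((.5385,-.271,.0132))
"
```

```text
at [ 0.539  -0.2695  0.0168] yaw 1.447 q6 -2.03 w 0.0546 F [-0.5 -0.6  0.1] t 22.70
err mm [-0.5 -1.5 -3.6] turn [ 0.     -0.0007  0.0008] | dp now-frame [ 0.03   0.003 -0.013] dp final-frame [ 0.03   0.002 -0.013]
```

Call:
arm_command([
  {"dp":[0.02,0.002,-0.012],"angular":[0,0,0],"gripper":40},
  {"dp":[0.014,0,0],"angular":[0,0,0],"gripper":40},
  {"dp":[0,0,0],"angular":[0,0,0],"gripper":40},
  {"dp":[0,0,0],"angular":[0,0,0],"gripper":60},
  {"dp":[0,0,0],"angular":[0,0,0],"gripper":72},
  {"dp":[0,0,0],"angular":[0,0,0],"gripper":85.4},
  {"dp":[-0.15,0,0],"angular":[0,0,0],"gripper":85.4},
  {"dp":[-0.4,0,0],"angular":[0,0,0],"gripper":85.4},
])

```text
clock: 23.7
position: [0.5369, -0.27, 0.0778]
ee_rot: [0.53, -0.467, 0.531, 0.469]
contact_force: [0.7, 0.7, -0.2]
width: 0.0855
```

```bash
python3 -c "
from h import *
T,s=pose();d=get_image('wrist');cv2.imwrite('pics/w12.png',d['image'])
X=np.linalg.inv(T@d['mount'])@np.array([.5385,-.271,.041,1]);p=np.array([X[0],-X[1]])/-X[2]*d['mtx'][0,0]+d['mtx'][:2,2]
h=hub(d,tuple(int(v) for v in p),16);print(h,onplane(d,[h],.041,T));topface(d,tuple(int(v) for v in p),T,win=80)
plan((.4648,-.0125,.13),1.11)
"
```

```text
[278.86427457 244.77067083] [[ 0.5392495  -0.27215119  0.041     ]]
(280, 243) ztop 0.0408 rect ctr [ 0.5382 -0.2723] [54.6 55.7] ang 1.446 rad | circ 0.5385 -0.2725 28.5
at [ 0.5411 -0.2727  0.0858] yaw 1.447 q6 -2.03 w 0.0852 F [ 1.7 -1.2  3.9] t 23.75
err mm [-76.3 260.2  44.2] turn [ 0.2146 -0.0022  0.0063] | dp now-frame [-0.387  0.895  2.071] dp final-frame [-0.369  1.533  1.659]
```

Green is seated: top at 40.8 mm, within 2 mm of centre. Now the fan.

Call:
arm_command([
  {"dp":[-0.25,0,0],"angular":[0.075,0,0.006],"gripper":85.4},
  {"dp":[-0.12,0,0],"angular":[0.075,0,0],"gripper":85.4},
  {"dp":[0,0,0],"angular":[0.065,0,0],"gripper":85.4},
  {"dp":[0,0.32,0.34],"angular":[0,0,0],"gripper":85.4},
  {"dp":[0,0.32,0.34],"angular":[0,0,0],"gripper":85.4},
  {"dp":[0,0.32,0.34],"angular":[0,0,0],"gripper":85.4},
  {"dp":[0,0.32,0.34],"angular":[0,0,0],"gripper":85.4},
  {"dp":[0,0.2,0.22],"angular":[0,0,0],"gripper":85.4},
])

```text
clock: 24.75
position: [0.4714, -0.0203, 0.1322]
ee_rot: [0.606, -0.372, 0.603, 0.362]
contact_force: [0.1, 0.1, 0.9]
width: 0.0852
```

Call:
arm_command([
  {"dp":[0,0,0],"angular":[0,0,0],"gripper":85.4},
  {"dp":[0.1,0,0],"angular":[0,0,0],"gripper":85.4},
  {"dp":[0,0,0],"angular":[0,0,0],"gripper":85.4},
  {"dp":[0,0,0],"angular":[0,0,0],"gripper":85.4},
  {"dp":[0,0,0],"angular":[0,0,0],"gripper":85.4},
  {"dp":[0,0,0],"angular":[0,0,0],"gripper":85.4},
  {"dp":[0,0,0],"angular":[0,0,0],"gripper":85.4},
  {"dp":[0,0,0],"angular":[0,0,0],"gripper":85.4},
])

```text
clock: 25.75
position: [0.4724, -0.0218, 0.1194]
ee_rot: [0.606, -0.373, 0.603, 0.361]
contact_force: [0.2, -0.4, -0.3]
width: 0.0857
```

```bash
python3 -c "
from h import *
T,s=pose();d=get_image('wrist');cv2.imwrite('pics/w13.png',d['image']);np.savez('w13.npz',T=T,**d)
X=np.linalg.inv(T@d['mount'])@np.array([.4648,-.0125,.028,1]);p=np.array([X[0],-X[1]])/-X[2]*d['mtx'][0,0]+d['mtx'][:2,2];print(p)
topface(d,tuple(int(v) for v in p),T,win=80,tol=.005)
plan((.4648,-.0125,.003),1.11)
"
```

```text
[287.043971   201.22475127]
(287, 201) ztop 0.0282 rect ctr [ 0.4647 -0.0132] [39.8 39.7] ang 1.093 rad | circ 0.4651 -0.0133 27.2
at [ 0.4724 -0.0217  0.1195] yaw 1.091 q6 -1.27 w 0.0856 F [ 0.7 -0.8 -0.5] t 25.80
err mm [  -7.6    9.2 -116.5] turn [-0.0118 -0.0027  0.0105] | dp now-frame [0.969 0.108 0.043] dp final-frame [0.97  0.091 0.041]
```

View pics/w13.png

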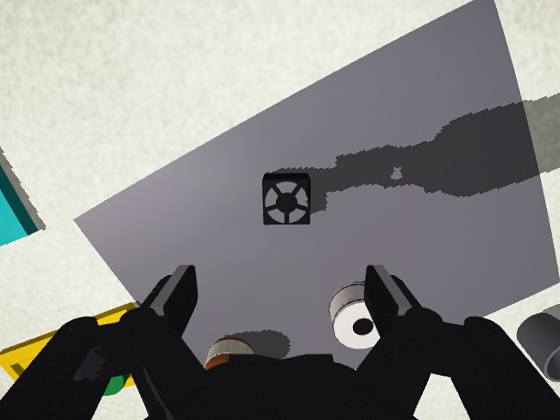

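The fan is at (287,201), square to the jaws at yaw 1.093. I'll go down.

Call:
arm_command([
  {"dp":[0.05,0.09,0.033],"angular":[0,-0.003,0.01],"gripper":85.4},
  {"dp":[0.2,0,0],"angular":[0,0,0],"gripper":85.4},
  {"dp":[0.25,0,0],"angular":[0,0,0],"gripper":85.4},
  {"dp":[0.2,0,0],"angular":[0,0,0],"gripper":85.4},
  {"dp":[0.12,0,0],"angular":[0,0,0],"gripper":85.4},
  {"dp":[0.05,0,0],"angular":[0,0,0],"gripper":85.4},
  {"dp":[0,0,0],"angular":[0,0,0],"gripper":85.4},
  {"dp":[0,0,0],"angular":[0,0,0],"gripper":85.4},
])

```text
clock: 26.8
position: [0.4618, -0.0098, 0.0114]
ee_rot: [0.604, -0.366, 0.604, 0.369]
contact_force: [-0.8, 0.1, -0.9]
width: 0.0855
```

```bash
python3 -c "
from h import *
plan((.4648,-.0133,.008),1.093)
"
```

```text
at [ 0.4618 -0.0098  0.0114] yaw 1.092 q6 -1.27 w 0.0855 F [-0.8  0.1 -0.9] t 26.80
err mm [ 3.  -3.5 -3.4] turn [-0.0005  0.0014 -0.0023] | dp now-frame [ 0.029 -0.036 -0.015] dp final-frame [ 0.029 -0.035 -0.015]
```

Call:
arm_command([
  {"dp":[0.02,-0.035,-0.015],"angular":[0,0.001,-0.002],"gripper":85.4},
  {"dp":[0.015,0,0],"angular":[0,0,0],"gripper":85.4},
  {"dp":[0,0,0],"angular":[0,0,0],"gripper":60},
  {"dp":[0,0,0],"angular":[0,0,0],"gripper":30},
  {"dp":[0,0,0],"angular":[0,0,0],"gripper":30},
  {"dp":[0,0,0],"angular":[0,0,0],"gripper":30},
  {"dp":[0,0,0],"angular":[0,0,0],"gripper":30},
  {"dp":[0,0,0],"angular":[0,0,0],"gripper":30},
], grip_force=40)

```text
clock: 27.8
position: [0.4662, -0.0138, 0.0085]
ee_rot: [0.605, -0.368, 0.603, 0.367]
contact_force: [-0.6, -0.2, 0.1]
width: 0.0391
```

```bash
python3 -c "
from h import *
plan((.530,-.376,.11),1.4905)
"
```

```text
at [ 0.4662 -0.0138  0.0085] yaw 1.092 q6 -1.27 w 0.0391 F [-0.6 -0.2  0.1] t 27.80
err mm [  63.8 -362.2  101.5] turn [-0.2536  0.0006  0.0022] | dp now-frame [-0.844 -1.865 -2.433] dp final-frame [-0.846 -0.772 -2.966]
```

Call:
arm_command([
  {"dp":[-0.15,0,0],"angular":[0,0,0],"gripper":30},
  {"dp":[-0.35,0,0],"angular":[-0.085,0,0],"gripper":30},
  {"dp":[-0.35,0,0],"angular":[-0.085,0,0],"gripper":30},
  {"dp":[-0.05,0,0],"angular":[-0.083,0,0],"gripper":30},
  {"dp":[0,-0.07,-0.25],"angular":[0,0,0],"gripper":30},
  {"dp":[0,-0.11,-0.42],"angular":[0,0,0],"gripper":30},
  {"dp":[0,-0.11,-0.42],"angular":[0,0,0],"gripper":30},
  {"dp":[0,-0.11,-0.42],"angular":[0,0,0],"gripper":30},
])

```text
clock: 28.8
position: [0.5007, -0.1984, 0.119]
ee_rot: [0.516, -0.484, 0.514, 0.485]
contact_force: [1.6, -0.3, -0.6]
width: 0.0392
```

```bash
python3 -c "
from h import *
plan((.530,-.376,.11),1.4905)
"
```

```text
at [ 0.5007 -0.1984  0.119 ] yaw 1.510 q6 -2.02 w 0.0392 F [ 1.6 -0.3 -0.6] t 28.80
err mm [  29.3 -177.6   -9. ] turn [0.0122 0.0015 0.0006] | dp now-frame [ 0.072 -0.334 -1.463] dp final-frame [ 0.075 -0.362 -1.456]
```

Call:
arm_command([
  {"dp":[0,-0.1,-0.4],"angular":[0.006,0,0],"gripper":30},
  {"dp":[0,-0.1,-0.4],"angular":[0.006,0,0],"gripper":30},
  {"dp":[0,-0.1,-0.4],"angular":[0,0,0],"gripper":30},
  {"dp":[0,-0.05,-0.22],"angular":[0,0,0],"gripper":30},
  {"dp":[0,-0.01,-0.04],"angular":[0,0,0],"gripper":30},
  {"dp":[0,0,0],"angular":[0,0,0],"gripper":30},
  {"dp":[0,0,0],"angular":[0,0,0],"gripper":30},
  {"dp":[0,0,0],"angular":[0,0,0],"gripper":30},
])

```text
clock: 29.8
position: [0.5297, -0.3814, 0.1155]
ee_rot: [0.522, -0.476, 0.519, 0.481]
contact_force: [-0.4, 0.7, -1.1]
width: 0.0389
```

```bash
python3 -c "
from h import *
T,s=pose();d=get_image('wrist');cv2.imwrite('pics/w14.png',d['image']);np.savez('w14.npz',T=T,**d)
plan((.530,-.376,.035),1.4905)
"
```

```text
at [ 0.5298 -0.3813  0.1156] yaw 1.487 q6 -2.22 w 0.0395 F [ 0.4 -0.2 -0.3] t 29.85
err mm [  0.2   5.3 -80.6] turn [-0.0021  0.0046 -0.0019] | dp now-frame [0.672 0.    0.039] dp final-frame [0.672 0.002 0.044]
```

View pics/w14.png

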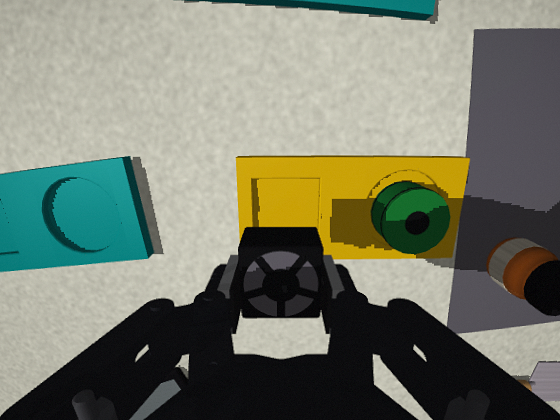

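The fan is held level at (281,285), with the square recess at (286,205) and green undisturbed at (411,215).

```bash
python3 -c "
from h import *
d=dict(np.load('w14.npz'));T=d.pop('T')
m=onplane(d,[(281,285)],T[2,3]-.0085+.0282,T)[0];print(m,((m-T[:3,3])@T[:3,:3]*1000).round(1))
e=onplane(d,[(252,179),(320,178)],.014,T)[:,:2];c=e.mean(0);u=e[1]-e[0];print(np.linalg.norm(u));u/=np.linalg.norm(u);print('sq ctr',c+.029*np.array([u[1],-u[0]]), np.arctan2(u[1],u[0]))
"
```

```text
[ 0.52883048 -0.38208712  0.13520071] [-19.7   0.9  -0.7]
0.05772974202198978
sq ctr [ 0.5289127  -0.37621704] 1.5009408443609995
```

Call:
arm_command([
  {"dp":[0.05,0.002,0.04],"angular":[-0.002,0.004,-0.002],"gripper":30},
  {"dp":[0.2,0,0],"angular":[0,0,0],"gripper":30},
  {"dp":[0.22,0,0],"angular":[0,0,0],"gripper":30},
  {"dp":[0.13,0,0],"angular":[0,0,0],"gripper":30},
  {"dp":[0.05,0,0],"angular":[0,0,0],"gripper":30},
  {"dp":[0.02,0,0],"angular":[0,0,0],"gripper":30},
  {"dp":[0,0,0],"angular":[0,0,0],"gripper":30},
  {"dp":[0,0,0],"angular":[0,0,0],"gripper":30},
])

```text
clock: 30.85
position: [0.5317, -0.3736, 0.0351]
ee_rot: [0.519, -0.482, 0.518, 0.479]
contact_force: [0.4, -0.7, -0.6]
width: 0.0393
```

```bash
python3 -c "
from h import *
plan((.530,-.376,.0158),1.4905)
"
```

```text
at [ 0.5317 -0.3736  0.0351] yaw 1.494 q6 -2.21 w 0.0393 F [ 0.4 -0.7 -0.6] t 30.85
err mm [ -1.7  -2.4 -19.3] turn [ 0.0021 -0.0012  0.0029] | dp now-frame [ 0.161  0.014 -0.02 ] dp final-frame [ 0.161  0.013 -0.021]
```

Call:
arm_command([
  {"dp":[0.02,0.012,-0.02],"angular":[0,-0.001,0.003],"gripper":30},
  {"dp":[0.06,0,0],"angular":[0,0,0],"gripper":30},
  {"dp":[0.05,0,0],"angular":[0,0,0],"gripper":30},
  {"dp":[0.025,0,0],"angular":[0,0,0],"gripper":30},
  {"dp":[0,0,0],"angular":[0,0,0],"gripper":30},
  {"dp":[0,0,0],"angular":[0,0,0],"gripper":30},
  {"dp":[0,0,0],"angular":[0,0,0],"gripper":30},
  {"dp":[0,0,0],"angular":[0,0,0],"gripper":30},
])

```text
clock: 31.85
position: [0.5304, -0.3767, 0.0161]
ee_rot: [0.519, -0.481, 0.519, 0.48]
contact_force: [0.3, 0.5, -0.7]
width: 0.0391
```

```bash
python3 -c "
from h import *
plan((.530,-.376,.0158),1.4905)
"
```

```text
at [ 0.5304 -0.3767  0.0161] yaw 1.493 q6 -2.22 w 0.0391 F [ 0.3  0.5 -0.7] t 31.85
err mm [-0.4  0.7 -0.3] turn [ 0.0019 -0.0008  0.0005] | dp now-frame [0.002 0.004 0.006] dp final-frame [0.002 0.004 0.006]
```

Call:
arm_command([
  {"dp":[0.003,0,0],"angular":[0,0,0],"gripper":30},
  {"dp":[0,0,0],"angular":[0,0,0],"gripper":45},
  {"dp":[0,0,0],"angular":[0,0,0],"gripper":60},
  {"dp":[0,0,0],"angular":[0,0,0],"gripper":72},
  {"dp":[-0.1,0,0],"angular":[0,0,0],"gripper":72},
  {"dp":[-0.4,0,0],"angular":[0,0,0],"gripper":72},
  {"dp":[-0.45,0,0],"angular":[0,0,0],"gripper":72},
  {"dp":[-0.3,0,0],"angular":[0,0,0],"gripper":72},
])

```text
clock: 32.85
position: [0.5292, -0.3756, 0.1692]
ee_rot: [0.519, -0.479, 0.519, 0.482]
contact_force: [0.8, -0.6, -0.6]
width: 0.0724
```

Call:
arm_command([
  {"dp":[0,0.3,0],"angular":[0,0,0],"gripper":72},
  {"dp":[-0.3,0.3,0],"angular":[0,0,0],"gripper":72},
  {"dp":[-0.1,0.2,0],"angular":[0,0,0],"gripper":72},
  {"dp":[0,0,0],"angular":[0,0,0],"gripper":72},
  {"dp":[0,0,0],"angular":[0,0,0],"gripper":72},
  {"dp":[0,0,0],"angular":[0,0,0],"gripper":72},
  {"dp":[0,0,0],"angular":[0,0,0],"gripper":72},
  {"dp":[0,0,0],"angular":[0,0,0],"gripper":72},
])

```text
clock: 33.85
position: [0.4347, -0.369, 0.2227]
ee_rot: [0.519, -0.483, 0.518, 0.479]
contact_force: [-0.7, 0.6, -1.0]
width: 0.072
```

```bash
python3 -c "
from h import *
T,s=pose();d=get_image('wrist');cv2.imwrite('pics/w15.png',d['image'])
def px(P):
  X=np.linalg.inv(T@d['mount'])@np.array([*P,1]);return tuple(int(v) for v in np.array([X[0],-X[1]])/-X[2]*d['mtx'][0,0]+d['mtx'][:2,2])
print(px((.53,-.376,.035)),px((.5385,-.272,.041)))
topface(d,px((.53,-.376,.035)),T,win=60,tol=.005)
topface(d,px((.5385,-.272,.041)),T,win=60,tol=.005)
print(s['position'],s['contact_force'],s['clock'])
t=get_image('top');o=np.load('top0.npz')
cv2.imwrite('pics/top1.png',t['image'])
for p in[(228,197),(285,199),(162,145),(247,131)]:
  a=cv2.cvtColor(o['image'][p[1]-14:p[1]+14,p[0]-16:p[0]+16],6);r=cv2.matchTemplate(cv2.cvtColor(t['image'][p[1]-24:p[1]+24,p[0]-26:p[0]+26],6),a,cv2.TM_CCOEFF_NORMED);print(p,cv2.minMaxLoc(r)[1::2])
"
```

```text
(281, 263) (365, 266)
(281, 263) ztop 0.0353 rect ctr [ 0.5286 -0.3773] [39.6 40.7] ang 1.497 rad | circ 0.5284 -0.3772 27.8
(365, 266) ztop 0.2407 rect ctr [ 0.4371 -0.3312] [ 8.8 24.1] ang 1.495 rad | circ 0.4369 -0.3324 12.3
[ 0.43469036 -0.36895124  0.22265797] [-0.73920352  0.63432985 -0.9833543 ] 33.85
(228, 197) (0.9770398139953613, (10, 10))
(285, 199) (0.9973576068878174, (10, 10))
(162, 145) (0.9994795322418213, (10, 10))
(247, 131) (0.9920067191123962, (10, 10))
```

View pics/w15.png

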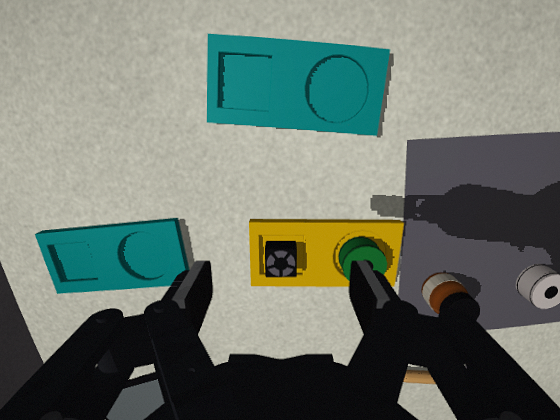

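View pics/top1.png

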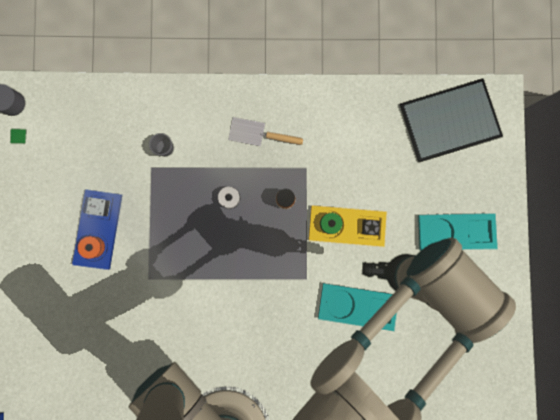

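The fan sits at (281,258) with its top at 35.3 mm, so it is on the recess floor, and it is within 2 mm of centre. Green and orange plus the motor are in their recesses, seen in the top view at (331,223), (89,248) and (97,206). The bystanders match their start positions and the gripper is clear.

```bash
python3 -c "
from rig import *
print(sign_off())"
```

```text
the job is handed in; nothing more can be done
None
```

Both kits are made up and the job is handed in at about 34 s on the robot's clock. The orange spool and motor went into the blue tray first, then the green spool and fan into the yellow tray.

My last checks all point to every part sitting on its recess floor (7 mm):

| Part | Top height measured | Implied underside | Offset from recess centre |
|---|---|---|---|
| Orange spool | 40.8 mm | about 7 mm | under 1 mm |
| Motor | 47.5 mm | about 7 mm | about 1 mm |
| Green spool | 40.8 mm | about 7 mm | about 2 mm |
| Fan | 35.3 mm | about 7 mm | about 2 mm |

In the final top view, image matching found no shift of the white spool, jar, pot or scraper. The gripper is clear at about 22 cm height.

**Checks that failed or disagreed:**
- **Green spool, final check:** my last wrist-camera measurement hit a finger that was in the way. Its figures are from just after release, and the final pictures only show it still in the recess.
- **Orange spool and motor, final check:** their figures also come from earlier. The motor was measured right after its release and the orange spool was re-checked then; the final top view only shows both still in place.
- **Early height estimates:** triangulating between the two fixed cameras gave heights 10–30 mm too low because I picked pixels by eye. I used the wrist camera's two views and depth instead.

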